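# Pack the excavated bones into their card trays

## Robot

A 7-joint arm with a two-finger parallel gripper is mounted at the origin on the work surface. World frame = base frame: x ahead of the robot, y to its left, z up, the work surface at z = 0. Lengths are in m, angles in rad, forces in N, time in s.
With the tool pointing down it reaches from about 0.425 to 0.875 m from the base axis. Payload 4.7 kg.
Tool frame: the origin (TCP) lies on the mounting face of the last link; the fingertips stand 182 mm ahead of it and the grasp point (between the pads) lies 164 mm ahead of it; x points along the fingers, y is the direction in which the jaws open and shut, and the axes are right-handed (so a half turn about x gives the same grasp; the last joint's range is limited). The gripper opens to 87 mm and grips with 3 to 60 N. Pads are 19 mm wide; open, the fingers measure 117 mm over their backs; the gripper's body (75 mm by 190 mm) begins 51 mm behind the grasp point.
Start: joints at [1.215, 0.321, -0.07, 1.45, 0.023, 1.371, -0.057], TCP at [0.235, -0.606, 0.405] pointing down, gripper open.
Joint ranges: [-2.86, 2.86], [-0.3, 2.09], [-1.38, 1.24], [0.06, 2.45], [-1.56, 4.7], [0.09, 2.05], [-2.69, 2.69]. Speed limits (rad/s): [2.57, 2.57, 3.14, 3.14, 3.14, 3.14, 3.14].

## Interface

Orientations are given as a rotation vector (axis times angle).
In Python, from bench import monitor, get_image, ctrl gives the robot as it stands.
- The arm moves only by the shell command python3 -m creep 'ROWS' [FORCE]. ROWS is JSON, a list of rows, each a list of 7 numbers: the shift along the tool's x, y, z in mm, then the turn, a rotation vector about the tool's x, y, z in rad, then the finger opening in mm, from 0 to 87. A call has 1 to 5 rows; each row shifts and turns the commanded pose from where the row before left it, along the tool's axes as they then stand; what a row does not reach is not made up. A row lasts 1/10 s, in which the tool goes at most 50 mm and 8.59 degrees, less where a joint would pass 70% of its speed; a pose out of reach is approached as far as the arm can. A call is refused whole if a number of a shift passes 50 or a number of a turn 0.15, either way. A call with a gripper value outside its range is refused whole. The fingers move at their own pace and stop on an object; FORCE is the grip in N (left out, the last holds). Time passes only in rows, so rows that do not move let the fingers close. It gives the time, the measured TCP pose, the force and the opening at its end, in the units of the state.
- monitor.get_state(): the state, without advancing time (a new reading comes with each control period).
- get_image(name): name is "scene" or "top"; returns a dict with "img" (400x640x3 uint8, red, green, blue), "mtx" (3x3 intrinsics, pixels), "D" ([k1, k2, p1, p2, k3] as OpenCV has them; the pictures are not rectified), "view" (4x4, takes a point from world to camera coordinates). Camera axes: x right, y up, looking along -z (the intrinsics and any distortion apply to the point x, -y, -z); pixel columns grow to the right and rows downward; lengths in m; the calibration is good to about 2 mm. A picture is of the moment at which its call begins. There is no depth.
- ctrl.close_job(): hands the job in, once; it reports no verdict.
The state is a dict: "time": time; "joint_positions": joint angles; "qd": joint speeds; "joint_torque": joint torques, N m; "position": TCP position; "tool_rot": TCP orientation; "ft_force": force on the tool from outside, world axes, zero at the start; "torque": the same for the moment, N m; "grip_width": opening from 0.0 (shut) to 1.0 (fully open).
Only numpy, scipy, OpenCV 4.12 (cv2) and the standard library are available. Lean on these libraries where they do the work, as an engineer would, in place of code of your own. Each camera call takes 0.05 s, during which the arm holds its last target.

## Task

Pick the four bones out of the finds on the red tray and lay each one gently, flat, right side up and fully inside the rim, in its own card tray on the white tray: the long limb bone in the longest one, the vertebra in the large square one, the short toe bone in the short oblong one and the blocky ankle bone in the small square one. Do not drop them, and leave the two look-alike stones (the smooth rod and the round pebble) where they lie.

Things in the scene. Friction and masses are not known exactly. Their poses are not given: they have to be found in the camera images.
- limb_bone: Long limb bone, buff, 120 mm long (along x), with a knobbly double knuckle at both ends, 40 mm wide (y), 24 mm high. The straight shaft between, 72 mm long, is 16 mm wide and lies 4 to 20 mm above the surface under the bone; grasp it across y. 70 g. Lies on the red tray's floor, 4 mm above the table. Origin: centre of its underside, z up.
- vertebra: Vertebra, buff: upright drum 34 mm wide, 26 mm high, centred 13 mm from the origin toward +x, waisted to 30 mm; behind it an arch round a hole, two side spurs and a back spur toward -x, 10 to 22 mm above the surface. Overall 61 (x) by 60 mm (y). 50 g. Grasp the drum across y. Lies on the red tray's floor, 4 mm above the table. Origin: centre of its underside, z up.
- toe_bone: Short toe bone, buff, the limb bone in small: 54 mm long (along x), double knuckles 28 mm wide (y) and 18 mm high at both ends; shaft between 14 mm wide, 2 to 16 mm above the surface, only 18 mm long: pads close across y on it or on the knuckles. 30 g. Lies on the red tray's floor, 4 mm above the table. Origin: centre of its underside, z up.
- ankle_bone: Compact blocky ankle bone, buff: a grooved roller at one end (+x), a smaller roller at the other; 34 mm long (x), 24 mm wide (y), 22 mm high. 30 g. Grasp across y. Lies on the red tray's floor, 4 mm above the table. Origin: centre of its underside, z up.
- rod_stone: Look-alike, not a bone: straight smooth rod-shaped stone without knuckles, buff, 112 mm (x) by 26 mm by 21 mm high, 150 g. Stays where it is. Lies on the red tray's floor, 4 mm above the table. Origin: centre of its underside, z up.
- round_pebble: Look-alike, not a bone: plain round pebble, buff, 48 mm in diameter, 22 mm high, no hole and no spurs, 90 g. Stays where it is. Lies on the red tray's floor, 4 mm above the table. Origin: centre of its underside, z up.
- long_card_tray: Longest of the four card trays that stand side by side, 90 mm apart, in any order, on the big white tray (376 by 270 mm, fixed, rim 12 mm above the table); for the limb bone. Grey card. Inside 140 mm (x) by 60 mm (y). Fixed. Floor 3 mm thick, walls 4 mm thick, rim 6 mm above its floor. Origin: centre of its underside, 4 mm above the table; z up, x along its length.
- large_square_card_tray: Large square card tray on the white tray, for the vertebra. Inside 76 by 76 mm. Fixed. Floor 3 mm thick, walls 4 mm thick, rim 6 mm above its floor. Origin: centre of its underside, 4 mm above the table; z up, x, y along its sides.
- oblong_card_tray: Short oblong card tray on the white tray, for the toe bone. Inside 76 mm (x) by 44 mm (y). Fixed. Floor 3 mm thick, walls 4 mm thick, rim 6 mm above its floor. Origin: centre of its underside, 4 mm above the table; z up, x along its length.
- small_square_card_tray: Small square card tray on the white tray, for the ankle bone. Inside 50 by 50 mm. Fixed. Floor 3 mm thick, walls 4 mm thick, rim 6 mm above its floor. Origin: centre of its underside, 4 mm above the table; z up, x, y along its sides. The red tray with the finds (440 by 330 mm, fixed, rim 10 mm above the table) is on the other side.
Not all that is in view belongs to the job. What is shaped like the vertebra but turquoise is not meant. Leave any blue look-alike of the large_square_card_tray alone.

How it is judged:
By the outcome, as a careful person would: the job done as asked, in the order asked, and still so for the second after the job is handed in, with the robot touching nothing.
It also fails if it takes over 96 s, if anything falls off the work surface, if the arm or the gripper's body presses on something with over 40 N, if the wrist force passes 120 N, or if a joint passes its speed limit or range.

## Working session

There is one attempt and no reset: what is moved stays moved. The work goes in short steps, Python scripts to look and compute and a shell command to move; the robot and the scene stay as the last step left them, time stands still between calls to the robot, and variables do not carry over. Pictures are saved under pics/ and viewed, and the job is handed in when it is done.

```bash
ls; mkdir -p pics; python3 - <<'E'
from bench import monitor,get_image
import cv2
s=monitor.get_state()
for k,v in s.items(): print(k,v)
for n in ("scene","top"):
    d=get_image(n); cv2.imwrite(f"pics/{n}0.png",d["img"][:,:,::-1]); print(n,d["mtx"],d["D"],d["view"])
E
```

```text
pics
time 0.0
joint_positions [ 1.21509793  0.3218585  -0.07005017  1.45166674  0.02262294  1.37082062
 -0.05686704]
qd [ 7.02309385e-04 -2.45157208e-04  2.67919137e-05 -4.89371086e-05
 -2.41935685e-04 -7.08569943e-04 -6.38436728e-04]
joint_torque [-1.78070845e-04 -4.91276908e+01 -4.03370289e-01 -3.12523413e+01
 -6.38523046e-02  4.38375771e-02  1.84514747e-04]
position [ 0.23480231 -0.60589205  0.40364201]
tool_rot [ 2.01973403  0.37985044 -2.02074277]
ft_force [-0.07269307 -0.3345389   0.37465733]
torque [-0.00796245  0.01806059 -0.00948326]
grip_width 1.0045478119093854
scene [[390.18092959   0.         323.51320365]
 [  0.         390.18092959 208.10360563]
 [  0.           0.           1.        ]] [-0.02114068  0.          0.          0.          0.        ] [[-0.66477923  0.74703127  0.00358495  0.35811523]
 [-0.52202649 -0.46797069  0.71308609  0.23810957]
 [ 0.53437526  0.47217338  0.70106731 -1.34196774]
 [ 0.          0.          0.          1.        ]]
top [[428.99069076   0.         323.23210514]
 [  0.         428.99069076 194.70716743]
 [  0.           0.           1.        ]] [-0.07419027  0.          0.          0.          0.        ] [[ 1.81894423e-02 -9.99834455e-01 -4.53819591e-04 -4.77994046e-02]
 [ 9.77239008e-01  1.76824209e-02  2.11403060e-01 -5.26748561e-01]
 [-2.11360039e-01 -4.28879397e-03  9.77398864e-01 -1.42868333e+00]
 [ 0.00000000e+00  0.00000000e+00  0.00000000e+00  1.00000000e+00]]
```

View pics/scene0.png

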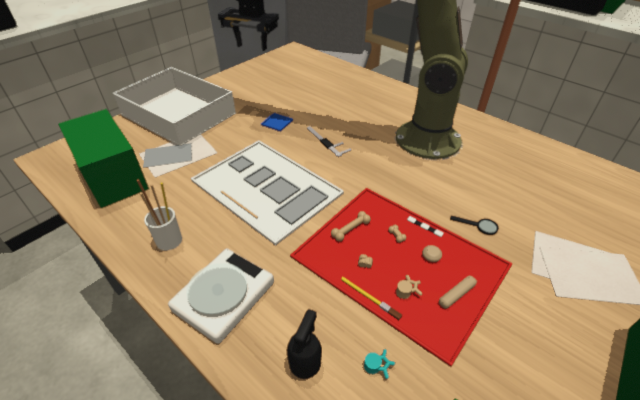

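View pics/top0.png

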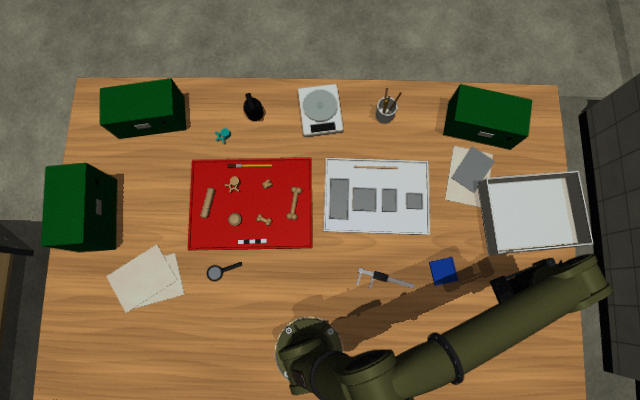

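```bash
cat > h.py <<'E'
import numpy as np,cv2
from bench import monitor,get_image
F=np.diag([1,-1,-1.])
def proj(d,P):
    P=np.asarray(P,float).reshape(-1,3);V=np.array(d["view"])
    R=F@V[:3,:3];t=F@V[:3,3]
    return cv2.projectPoints(P,cv2.Rodrigues(R)[0],t,np.array(d["mtx"]),np.array(d["D"]))[0][:,0]
def back(d,uv,z):
    uv=np.asarray(uv,float).reshape(-1,1,2);V=np.array(d["view"])
    R=F@V[:3,:3];t=F@V[:3,3]
    n=cv2.undistortPoints(uv,np.array(d["mtx"]),np.array(d["D"]))[:,0]
    r=np.c_[n,np.ones(len(n))]@R; c=-R.T@t
    return c+r*((z-c[2])/r[:,2])[:,None]
def ortho(d,x0,x1,y0,y1,z,s=2):  # s px per mm; image up=+x, right=-y
    H=int((x1-x0)*1000*s);W=int((y1-y0)*1000*s)
    v,u=np.mgrid[0:H,0:W]
    P=np.c_[(x1-(v+.5)/1000/s).ravel(),(y1-(u+.5)/1000/s).ravel(),np.full(H*W,z)]
    m=proj(d,P).astype(np.float32).reshape(H,W,2)
    return cv2.remap(d["img"],m,None,cv2.INTER_CUBIC)
def grid(im,x0,x1,y0,y1,s,step=.05):
    im=im.copy()
    for x in np.arange(np.ceil(x0/step)*step,x1,step):
        r=int((x1-x)*1000*s);cv2.line(im,(0,r),(8,r),(0,255,255),1);cv2.putText(im,f"{x:.2f}",(10,r+4),0,.35,(0,255,255),1)
    for y in np.arange(np.ceil(y0/step)*step,y1,step):
        r=int((y1-y)*1000*s);cv2.line(im,(r,0),(r,8),(0,255,255),1);cv2.putText(im,f"{y:.2f}",(r-12,18),0,.35,(0,255,255),1)
    return im
E
python3 - <<'E'
from h import *
t=get_image("top");s=get_image("scene")
print(back(t,[[190,160],[313,158],[312,248],[188,249]],.01))
print(back(s,[[367,190],[510,265],[450,357],[292,257]],.01))
print(back(t,[[325,158],[430,162],[428,234],[324,230]],.012))
print(back(s,[[262,143],[342,190],[276,238],[192,183]],.012))
np.savez("im0.npz",t=t["img"],s=s["img"])
for n,d in(("t",t),("s",s)):
    im=ortho(d,.3,.7,.0,.47,.014,1.6);cv2.imwrite(f"pics/or_{n}.png",grid(im,.3,.7,.0,.47,1.6)[:,:,::-1])
    im=ortho(d,.3,.7,-.4,.02,.009,1.6);cv2.imwrite(f"pics/ow_{n}.png",grid(im,.3,.7,-.4,.02,1.6)[:,:,::-1])
E
```

```text
[[ 0.65883391  0.4525673   0.01      ]
 [ 0.67360857  0.00170999  0.01      ]
 [ 0.34697347 -0.00237554  0.01      ]
 [ 0.33418186  0.43261602  0.01      ]]
[[0.35941343 0.01025144 0.01      ]
 [0.34489197 0.43538746 0.01      ]
 [0.64965528 0.43918322 0.01      ]
 [0.68056435 0.02227603 0.01      ]]
[[ 0.67377637 -0.04198517  0.012     ]
 [ 0.66612028 -0.42497602  0.012     ]
 [ 0.4024821  -0.40882466  0.012     ]
 [ 0.41055932 -0.04303684  0.012     ]]
[[ 0.40742399 -0.39170219  0.012     ]
 [ 0.40992222 -0.04268281  0.012     ]
 [ 0.66525269 -0.05085487  0.012     ]
 [ 0.68298093 -0.39390849  0.012     ]]
```

View pics/or_t.png

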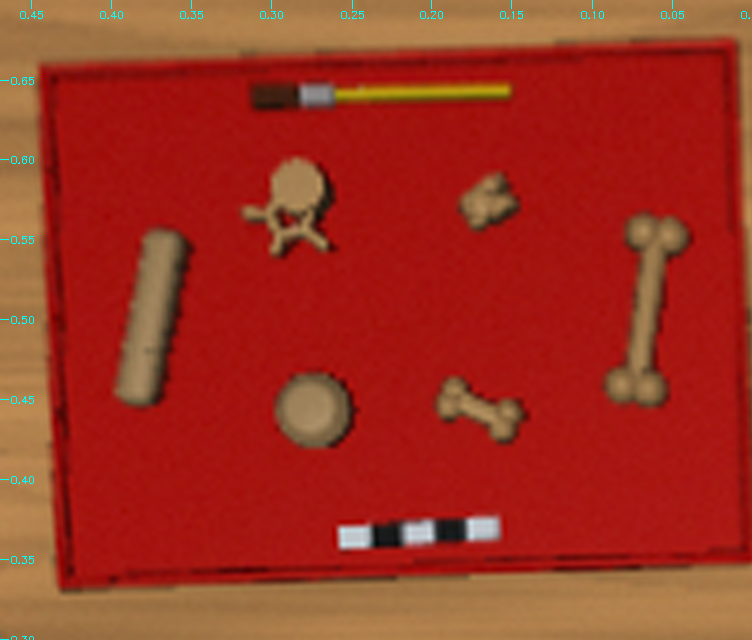

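View pics/or_s.png

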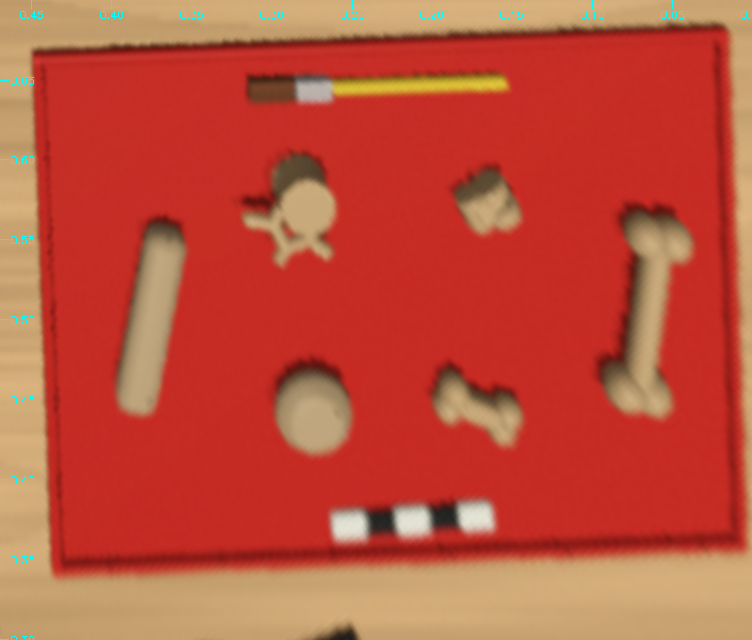

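View pics/ow_t.png

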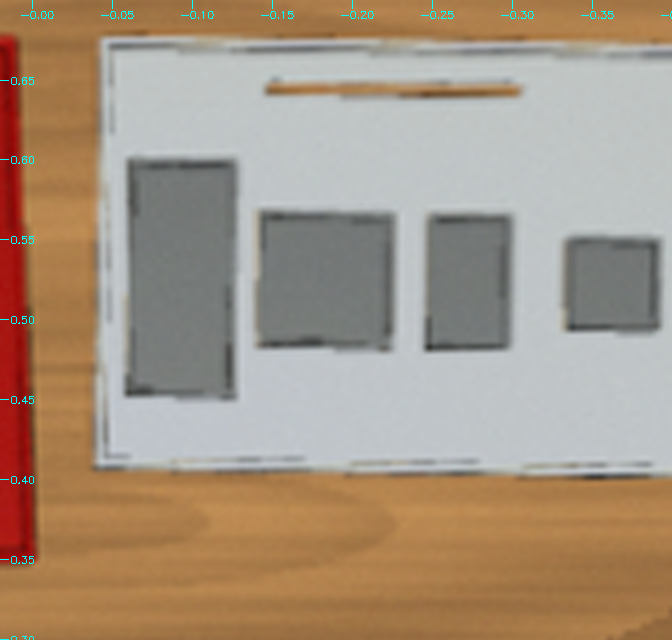

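View pics/ow_s.png

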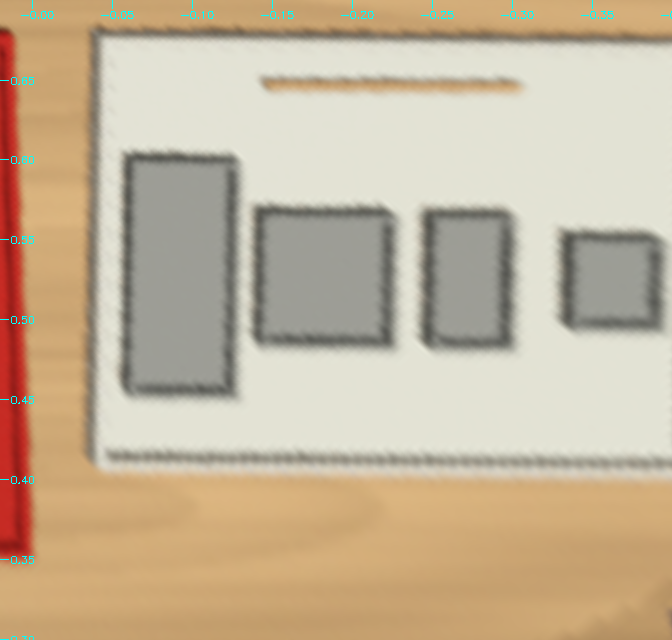

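The top view shows limb bone (294,204), rod stone (207,203), vertebra (234,184), pebble (235,219), toe (264,219) and ankle (267,184). The turquoise vertebra look-alike is at (223,134) and the blue square at (443,270). Card trays are at (340,199) long, (365,200) large square, (390,200) oblong and (414,201) small square. Next I'll fit silhouettes in both views.

```bash
cat > fit.py <<'E'
from h import *
from scipy.optimize import minimize
def ell(c,r,n=200):
    g=np.random.default_rng(0).normal(size=(n,3));g/=np.linalg.norm(g,axis=1)[:,None];return np.array(c)+g*np.array(r)
def cylz(c,r,z0,z1):
    a=np.linspace(0,2*np.pi,40);return np.vstack([np.c_[c[0]+r*np.cos(a),c[1]+r*np.sin(a),0*a+z] for z in(z0,z1)])
def cyly(x,z,r,y):
    a=np.linspace(0,2*np.pi,40);return np.vstack([np.c_[x+r*np.cos(a),0*a+s,z+r*np.sin(a)] for s in(-y,y)])
def tube(p,q,r):return np.vstack([ell(p,[r]*3,60),ell(q,[r]*3,60)])
def knuck(L,W,h,z,r):
    k=h/2;return [ell([sx*(L/2-k),sy*(W/2-k),k],[k]*3) for sx in(-1,1) for sy in(-1,1)]+[tube([-L/2+k,0,z],[L/2-k,0,z],r)]
M={"limb":knuck(120,40,24,12,8),"toe":knuck(54,28,18,9,7),
"ankle":[cyly(6,11,11,12),cyly(-9,9,8,10)],
"vert":[cylz((13,0),17,0,6),cylz((13,0),15,0,26),cylz((13,0),17,20,26)]+[tube(a,b,3.5) for a,b in(((-2,8,16),(-11,26,16)),((-2,-8,16),(-11,-26,16)),((-14,0,16),(-27,0,16)),((0,9,16),(-14,0,16)),((0,-9,16),(-14,0,16)))]}
def mask(img):
    i=img.astype(int);return ((i[:,:,1]>0.5*i[:,:,0])&(i[:,:,1]>60)).astype(np.float32)
def world(P,p,z):
    c,s=np.cos(p[2]),np.sin(p[2]);P=np.asarray(P)/1000
    return np.c_[p[0]+c*P[:,0]-s*P[:,1],p[1]+s*P[:,0]+c*P[:,1],P[:,2]+z]
S=6
def render(d,parts,p,z,box):
    m=np.zeros(((box[3]-box[1])*S,(box[2]-box[0])*S),np.uint8)
    for P in parts:
        uv=(proj(d,world(P,p,z))+.5-np.array(box[:2]))*S*16
        cv2.fillConvexPoly(m,cv2.convexHull(uv.astype(np.float32)).astype(np.int32),1,shift=4)
    return cv2.resize(m.astype(np.float32),(box[2]-box[0],box[3]-box[1]),interpolation=cv2.INTER_AREA)
def fit(ds,name,p0,z=.004,marg=12,masks=None):
    bx=[]
    for d in ds:
        uv=np.vstack([proj(d,world(P,p0,z)) for P in M[name]])
        bx.append((*np.floor(uv.min(0)-marg).astype(int),*np.ceil(uv.max(0)+marg).astype(int)))
    ms=[(mask(d["img"]) if masks is None else masks[i])[b[1]:b[3],b[0]:b[2]] for i,(d,b) in enumerate(zip(ds,bx))]
    def cost(p):
        q=(p[0]/1000,p[1]/1000,p[2]/50)
        return sum(np.abs(render(d,M[name],q,z,b)-m).sum()/m.sum() for d,m,b in zip(ds,ms,bx))
    best=None
    for da in(-.2,0,.2):
        x0=np.array([p0[0]*1000,p0[1]*1000,(p0[2]+da)*50])
        r=minimize(cost,x0,method="Nelder-Mead",options=dict(initial_simplex=x0+np.vstack([np.zeros(3),np.eye(3)*6]),xatol=.05,fatol=1e-4))
        if best is None or r.fun<best.fun:best=r
    return np.array([best.x[0]/1000,best.x[1]/1000,best.x[2]/50]),best.fun
E
python3 - <<'E'
from fit import *
t=get_image("top");s=get_image("scene")
G={"limb":(.507,.066,1.45),"vert":(.57,.288,-.32),"toe":(.443,.17,.42),"ankle":(.573,.163,.6)}
for n,g in G.items():
    for ds,l in(([t,s],"both"),([t],"top"),([s],"scene")):
        p,c=fit(ds,n,g);print(n,l,np.round(p,4),round(np.degrees(p[2]),1),round(c,3))
for d,l in((t,"top"),(s,"scene")):
    im=cv2.GaussianBlur(ortho(d,.38,.68,-.42,0,.013,2),(3,3),0).astype(int)
    g=((im.max(2)<175 if l=="scene" else im.max(2)<170)&(im.max(2)-im.min(2)<30)).astype(np.uint8)
    n,lb,st,ce=cv2.connectedComponentsWithStats(cv2.morphologyEx(g,cv2.MORPH_OPEN,np.ones((9,9))))
    for i in range(1,n):
        if st[i,4]<4000:continue
        r=cv2.minAreaRect(np.argwhere(lb==i)[:,::-1].astype(np.float32))
        print(l,np.round([.68-r[0][1]/2000,-r[0][0]/2000],4),np.array(r[1])/2,r[2])
E
```

```text
limb both [0.5234 0.0155 1.0792] 61.8 1.704
limb top [ 0.5064  0.0659 -0.1305] -7.5 0.759
limb scene [0.5219 0.0138 1.0705] 61.3 0.803
vert both [ 0.5661  0.2866 -0.4169] -23.9 0.919
vert top [ 0.5656  0.2869 -0.4313] -24.7 0.608
vert scene [ 0.5661  0.2866 -0.4018] -23.0 0.304
toe both [0.4442 0.171  1.1679] 66.9 0.671
toe top [0.4446 0.1709 1.1766] 67.4 0.319
toe scene [0.4433 0.171  1.151 ] 65.9 0.335
ankle both [0.5719 0.1629 1.0712] 61.4 0.933
ankle top [0.5734 0.1674 0.0984] 5.6 0.664
ankle scene [0.5716 0.1627 0.9603] 55.0 0.206
top [ 0.525  -0.0928] [ 71.25091553 152.38803101] 0.6820604205131531
top [ 0.524  -0.1827] [89.19432831 88.53851318] 1.3748347759246826
top [ 0.5228 -0.2721] [56.39342117 88.58938599] 1.1017061471939087
top [ 0.5212 -0.3612] [62.5 63.5] 90.0
scene [ 0.5389 -0.4042] [ 10.41003799 255.23867798] 1.6365771293640137
scene [ 0.5314 -0.089 ] [ 73.51371002 153.18579102] 0.7920570373535156
scene [ 0.5301 -0.1788] [90.08045197 89.35551453] 0.716159999370575
scene [ 0.5287 -0.2683] [59.34356689 88.69219208] 0.46580907702445984
scene [ 0.5275 -0.358 ] [65.99998474 62.99999237] 0.0
```

```bash
python3 - <<'E'
from h import *
from scipy.spatial.transform import Rotation as R
s=monitor.get_state();print(R.from_rotvec(s["tool_rot"]).as_matrix().round(3),s["time"])
E
```

```text
[[-0.     0.361 -0.932]
 [ 0.001 -0.932 -0.361]
 [-1.    -0.001  0.   ]] 0.3
```

```bash
cat >> fit.py <<'E'
def box(L,W,z1):return [np.array([[a*L/2,b*W/2,c] for a in(-1,1) for b in(-1,1) for c in(0,z1)])]
M.update(tl=box(148,68,9),ts=box(84,84,9),to=box(84,52,9),tq=box(58,58,9))
def inred(img):
    i=img.astype(int);r=((i[:,:,0]>90)&(i[:,:,1]<60)&(i[:,:,2]<60)).astype(np.uint8)
    n,lb,st,_=cv2.connectedComponentsWithStats(r);k=1+np.argmax(st[1:,4])
    h=cv2.convexHull(np.argwhere(lb==k)[:,::-1].astype(np.int32));o=np.zeros_like(r);cv2.fillConvexPoly(o,h,1);return cv2.erode(o,np.ones((5,5)))
def bmask(d):
    i=d["img"].astype(int);return (((i[:,:,1]>0.42*i[:,:,0])&(i[:,:,1]>30)).astype(np.uint8)*inred(d["img"])).astype(np.float32)
def gmask(d,thr):
    i=cv2.GaussianBlur(d["img"],(3,3),0).astype(int);return ((i.max(2)<thr)&(i.max(2)-i.min(2)<35)).astype(np.float32)
E
python3 - <<'E'
from fit import *
t=get_image("top");s=get_image("scene");ds=[t,s]
for d in ds:
    V=np.array(d["view"]);print("cam",-V[:3,:3].T@V[:3,3])
bm=[bmask(d) for d in ds];gm=[gmask(t,170),gmask(s,185)]
vis=np.hstack([cv2.resize(bm[0][150:260,180:320],None,fx=2.6,fy=2.6),cv2.resize(bm[1][180:290+70,280:420+100][:110],None,fx=1.8,fy=2.6)]) 
cv2.imwrite("pics/mask.png",vis*255)
G={"limb":(.507,.066,-.13),"vert":(.57,.288,-.35),"toe":(.443,.17,1.17),"ankle":(.573,.163,1.0)}
T={"tl":(.525,-.092,0),"ts":(.525,-.182,0),"to":(.525,-.271,1.57),"tq":(.523,-.36,0)}
T["tl"]=(.525,-.092,0)
for D,mk in((G,bm),(T,gm)):
  for n,g in D.items():
    for i,l in(([0,1],"both"),([0],"top"),([1],"scene")):
        p,c=fit([ds[k] for k in i],n,g,masks=[mk[k] for k in i],marg=6 if n[0]!='t' or n=='toe' else 3);print(n,l,np.round(p,4),round(np.degrees(p[2]),1),round(c,3))
E
```

```text
cam [ 0.21366212 -0.04460463  1.50772803]
cam [1.07948144 0.47754647 0.76973327]
limb both [ 0.5053  0.0661 -0.1399] -8.0 0.234
limb top [ 0.5053  0.0663 -0.1362] -7.8 0.108
limb scene [ 0.5055  0.0657 -0.1513] -8.7 0.12
vert both [ 0.5662  0.2867 -0.3987] -22.8 0.44
vert top [ 0.5656  0.2874 -0.3981] -22.8 0.257
vert scene [ 0.5667  0.2866 -0.4115] -23.6 0.171
toe both [0.4444 0.171  1.1782] 67.5 0.397
toe top [0.4446 0.1707 1.1936] 68.4 0.146
toe scene [0.4439 0.1713 1.1474] 65.7 0.237
ankle both [0.5719 0.1638 1.1645] 66.7 0.587
ankle top [0.5726 0.1639 1.1839] 67.8 0.347
ankle scene [0.5708 0.1627 1.1378] 65.2 0.221
tl both [ 0.5271 -0.0932 -0.0083] -0.5 0.449
tl top [ 0.5269 -0.0933  0.0058] 0.3 0.062
tl scene [ 0.5279 -0.0932 -0.0132] -0.8 0.379
ts both [ 0.5258 -0.183  -0.035 ] -2.0 0.543
ts top [ 0.5231 -0.1831  0.016 ] 0.9 0.119
ts scene [ 0.5265 -0.1828 -0.0161] -0.9 0.412
to both [ 0.5267 -0.2567  1.5529] 89.0 1.014
to top [ 0.5231 -0.2568  1.5636] 89.6 0.457
to scene [ 0.5324 -0.2544  1.647 ] 94.4 0.553
tq both [ 0.5234 -0.3629 -0.0346] -2.0 0.398
tq top [ 0.5216 -0.3617  0.0163] 0.9 0.096
tq scene [ 0.5242 -0.3635 -0.0181] -1.0 0.285[ WARN:0@3.526] global loadsave.cpp:1063 imwrite_ Unsupported depth image for selected encoder is fallbacked to CV_8U.
```

View pics/mask.png

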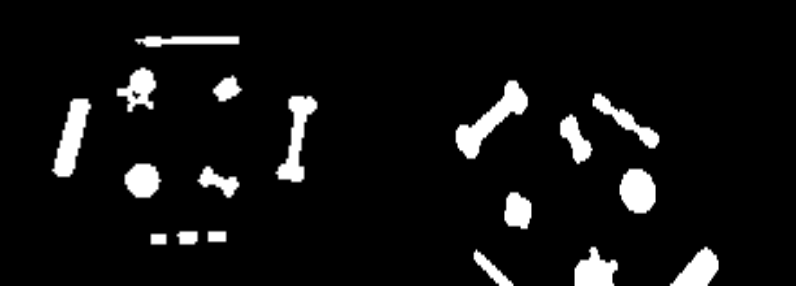

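```bash
cat > plan.py <<'E'
import sys,numpy as np
from bench import monitor
from scipy.spatial.transform import Rotation as R
def rot(j):
    j=np.radians(j);x=np.array([0,0,-1.]);y=np.array([np.cos(j),np.sin(j),0]);return np.c_[x,y,np.cross(x,y)]
def show():
    s=monitor.get_state();m=R.from_rotvec(s["tool_rot"]).as_matrix()
    print("t",round(s["time"],2),"pos",np.round(s["position"],4),"jaw",round(np.degrees(np.arctan2(m[1,1],m[0,1])),2),"tilt",np.round(m[:2,0],4),"F",np.round(s["ft_force"],2),"grip",round(s["grip_width"]*87,1),"q",np.round(s["joint_positions"],2))
    return np.array(s["position"]),m
def plan(x,y,z,jaw,n,dec=0):
    p,m=show();T=rot(jaw);rv=R.from_matrix(m.T@T).as_rotvec();P=p.copy();C=m.copy();rows=[]
    for i in range(n):
        w=p+(np.array([x,y,z])-p)*(i+1)/n
        d=np.round(C.T@(w-P)*1000,dec);r=np.round(rv/n,3);rows.append([float(v)+0 for v in [*d,*r]])
        P=P+C@d/1000;C=C@R.from_rotvec(r).as_matrix()
    for r in rows:print(r,"norm",round(np.linalg.norm(r[:3]),1))
if __name__=="__main__":
    a=[float(v) for v in sys.argv[1:]]
    if a:plan(*a[:4],int(a[4]),int(a[5]) if len(a)>5 else 0)
    else:show()
E
python3 plan.py .5 -.35 .38 -80 8
```

```text
t 0.4 pos [ 0.2349 -0.6061  0.4046] jaw -68.81 tilt [-0.0001  0.0002] F [ 0.3  -0.45  0.06] grip 86.9 q [ 1.22  0.32 -0.07  1.45  0.02  1.37 -0.06]
[3.0, -18.0, -42.0, 0.024, 0.0, 0.0] norm 45.8
[3.0, -19.0, -42.0, 0.024, 0.0, 0.0] norm 46.2
[3.0, -20.0, -42.0, 0.024, 0.0, 0.0] norm 46.6
[3.0, -21.0, -41.0, 0.024, 0.0, 0.0] norm 46.2
[3.0, -21.0, -41.0, 0.024, 0.0, 0.0] norm 46.2
[3.0, -23.0, -40.0, 0.024, 0.0, 0.0] norm 46.2
[4.0, -24.0, -39.0, 0.024, 0.0, 0.0] norm 46.0
[3.0, -25.0, -39.0, 0.024, 0.0, 0.0] norm 46.4
```

Candidates in the top view, chosen by description:
- **Limb bone:** (294,204) has knuckles at both ends. The rod at (207,203) has none.
- **Vertebra:** (234,184) is buff with spurs. The pebble (235,219) has none, and (223,134) is turquoise.
- **Toe bone:** (264,219) has small double knuckles.
- **Ankle bone:** (267,184) is blocky.
- **Trays:** the blue square at (443,270) is the look-alike. I'll use grey (365,200).

I'll check this in one close crop before moving.

```bash
python3 - <<'E'
from h import *
t=get_image("top");cv2.imwrite("pics/crop1.png",cv2.resize(t["img"][150:285,180:460],None,fx=2.8,fy=2.8,interpolation=cv2.INTER_CUBIC)[:,:,::-1])
E
```

```text
(no output)
```

View pics/crop1.png

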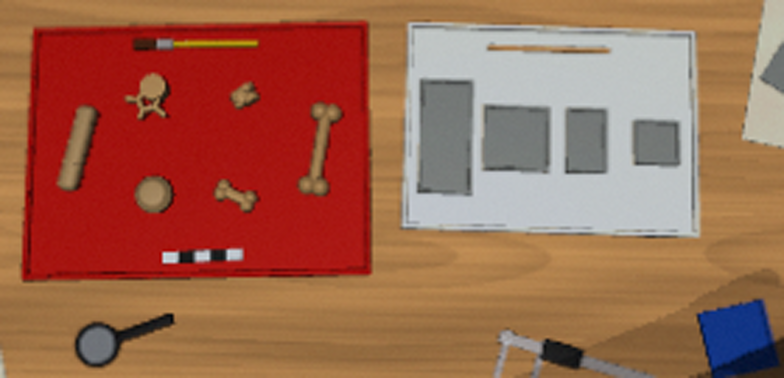

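```bash
python3 -m creep '[[3,-18,-42,0.024,0,0,60],[3,-19,-42,0.024,0,0,60],[3,-20,-42,0.024,0,0,60],[3,-21,-41,0.024,0,0,60],[3,-21,-41,0.024,0,0,60]]' 20; python3 -m creep '[[3,-23,-40,0.024,0,0,50],[4,-24,-39,0.024,0,0,50],[3,-25,-39,0.024,0,0,50]]'; python3 plan.py .507 .066 .26 -98 10
```

```text
time: 0.95
position: [0.402, -0.4448, 0.39]
tool_rot: [2.089, 0.26, -2.089]
ft_force: [0.2, -1.0, 0.1]
grip_width: 0.709
time: 1.25
position: [0.5008, -0.3484, 0.3798]
tool_rot: [2.129, 0.188, -2.129]
ft_force: [0.9, 0.1, -0.4]
grip_width: 0.585
t 1.25 pos [ 0.5008 -0.3484  0.3798] jaw -79.89 tilt [ 0.0002 -0.0005] F [ 0.94  0.15 -0.36] grip 50.9 q [ 0.78  0.26 -0.26  1.58  0.07  1.31 -0.88]
[12.0, -41.0, -8.0, 0.032, 0.0, 0.0] norm 43.5
[12.0, -41.0, -6.0, 0.032, 0.0, 0.0] norm 43.1
[12.0, -41.0, -6.0, 0.032, 0.0, 0.0] norm 43.1
[12.0, -41.0, -4.0, 0.032, 0.0, 0.0] norm 42.9
[12.0, -41.0, -2.0, 0.032, 0.0, 0.0] norm 42.8
[12.0, -42.0, -2.0, 0.032, 0.0, 0.0] norm 43.7
[12.0, -41.0, 0.0, 0.032, 0.0, 0.0] norm 42.7
[12.0, -42.0, 2.0, 0.032, 0.0, 0.0] norm 43.7
[12.0, -41.0, 2.0, 0.032, 0.0, 0.0] norm 42.8
[12.0, -41.0, 4.0, 0.032, 0.0, 0.0] norm 42.9
```

The crop confirms it: the knuckled limb bone is at crop (320,148), the plain rod at (78,148), the vertebra with spurs at (152,92), the plain pebble at (153,193), the toe at (236,196) and the ankle at (244,94). The blue look-alike is off the white tray.

```bash
python3 -m creep '[[12,-41,-8,0.032,0,0,50],[12,-41,-6,0.032,0,0,50],[12,-41,-6,0.032,0,0,50],[12,-41,-4,0.032,0,0,50],[12,-41,-2,0.032,0,0,50]]'; python3 -m creep '[[12,-42,-2,0.032,0,0,50],[12,-41,0,0.032,0,0,50],[12,-42,2,0.032,0,0,50],[12,-41,2,0.032,0,0,50],[12,-41,4,0.032,0,0,50]]'; python3 -m creep '[[0,0,0,0,0,0,44],[0,0,0,0,0,0,44]]'; python3 plan.py .5053 .0661 .230 -98 1 1
python3 - <<'E'
from h import *
for n,b in(("top",(150,300,230,400)),("scene",(120,300,270,470))):
    d=get_image(n);cv2.imwrite(f"pics/a_{n}.png",cv2.resize(d["img"][b[0]:b[1],b[2]:b[3]],None,fx=3.5,fy=3.5,interpolation=cv2.INTER_CUBIC)[:,:,::-1])
E
```

```text
time: 1.75
position: [0.5022, -0.1412, 0.3196]
tool_rot: [2.214, 0.018, -2.212]
ft_force: [0.6, -0.3, -0.0]
grip_width: 0.574
time: 2.25
position: [0.5058, 0.0659, 0.2597]
tool_rot: [-2.148, 0.155, 2.146]
ft_force: [1.6, -0.2, 0.2]
grip_width: 0.573
time: 2.45
position: [0.5057, 0.0654, 0.2596]
tool_rot: [-2.149, 0.15, 2.15]
ft_force: [-0.1, -1.3, 0.6]
grip_width: 0.522
t 2.45 pos [0.5057 0.0654 0.2596] jaw -97.97 tilt [-0.0005 -0.0002] F [-0.11 -1.31  0.64] grip 45.5 q [ 0.31  0.19 -0.53  1.95  0.11  1.04 -1.98]
[29.6, -0.7, 0.5, 0.0, 0.0, 0.0] norm 29.6
```

View pics/a_scene.png

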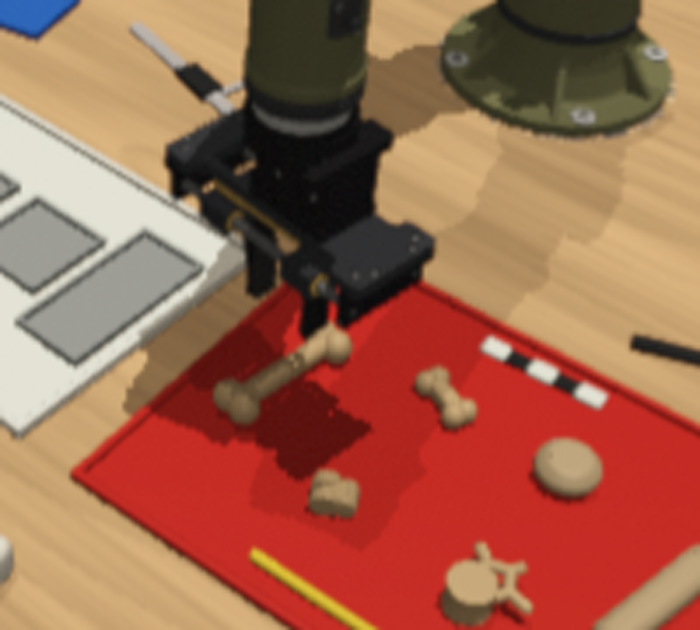

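View pics/a_top.png

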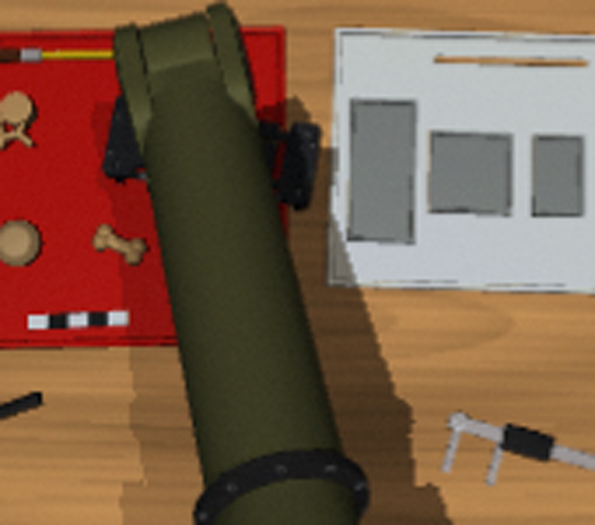

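The fingers straddle the shaft, seen in the scene crop around (290,360). Descending.

```bash
python3 -m creep '[[20,-0.7,0.5,0,0,0,44],[20,0,0,0,0,0,44],[16,0,0,0,0,0,44],[10,0,0,0,0,0,44],[0,0,0,0,0,0,44]]'; python3 plan.py;  python3 -m creep '[[0,0,0,0,0,0,24],[0,0,0,0,0,0,18],[0,0,0,0,0,0,10],[0,0,0,0,0,0,8],[0,0,0,0,0,0,8]]' 15; python3 plan.py
```

```text
time: 3.05
position: [0.5052, 0.0637, 0.1927]
tool_rot: [-2.144, 0.156, 2.149]
ft_force: [-0.0, -0.8, -0.3]
grip_width: 0.508
t 3.05 pos [0.5052 0.0637 0.1927] jaw -98.27 tilt [-0.0022 -0.0005] F [-0.01 -0.77 -0.31] grip 44.2 q [ 0.29  0.28 -0.52  2.    0.18  0.9  -2.03]
time: 3.55
position: [0.5057, 0.0653, 0.1942]
tool_rot: [-2.149, 0.153, 2.147]
ft_force: [0.3, -0.6, 1.6]
grip_width: 0.182
t 3.55 pos [0.5057 0.0653 0.1942] jaw -98.14 tilt [ 0.0009 -0.0001] F [ 0.32 -0.58  1.63] grip 15.8 q [ 0.29  0.28 -0.52  2.    0.18  0.9  -2.03]
```

```bash
python3 -m creep '[[-5,0,0,0,0,0,8],[-15,0,0,0,0,0,8],[-20,0,0,0,0,0,8],[-20,0,0,0,0,0,8],[-6,0,0,0,0,0,8]]'; python3 plan.py .5272 -.093 .26 -90.9 5
```

```text
time: 4.05
position: [0.5065, 0.0655, 0.2628]
tool_rot: [-2.153, 0.153, 2.142]
ft_force: [0.7, 0.7, -1.8]
grip_width: 0.184
t 4.05 pos [0.5065 0.0655 0.2628] jaw -98.14 tilt [ 0.0048 -0.0001] F [ 0.75  0.66 -1.8 ] grip 16.0 q [ 0.31  0.18 -0.54  1.94  0.11  1.04 -1.98]
[1.0, 31.0, -9.0, -0.025, -0.001, 0.0] norm 32.3
[0.0, 31.0, -7.0, -0.025, -0.001, 0.0] norm 31.8
[1.0, 31.0, -7.0, -0.025, -0.001, 0.0] norm 31.8
[0.0, 31.0, -7.0, -0.025, -0.001, 0.0] norm 31.8
[1.0, 32.0, -5.0, -0.025, -0.001, 0.0] norm 32.4
```

```bash
python3 -m creep '[[0,31,-9,-0.025,0,0,8],[0,31,-7,-0.025,0,0,8],[0,31,-7,-0.025,0,0,8],[0,31,-7,-0.025,0,0,8],[0,32,-5,-0.025,0,0,8]]';python3 -m creep '[[0,0,0,0,0,0,8],[0,0,0,0,0,0,8]]'; python3 plan.py .5272 -.093 .26 -90.9 1 1
python3 - <<'E'
from h import *
for n,b in(("top",(140,260,280,450)),("scene",(120,280,180,380))):
    d=get_image(n);cv2.imwrite(f"pics/b_{n}.png",cv2.resize(d["img"][b[0]:b[1],b[2]:b[3]],None,fx=3.5,fy=3.5,interpolation=cv2.INTER_CUBIC)[:,:,::-1])
E
```

```text
time: 4.55
position: [0.526, -0.0946, 0.2599]
tool_rot: [-2.214, 0.018, 2.213]
ft_force: [0.5, -0.9, -1.2]
grip_width: 0.18
time: 4.75
position: [0.5258, -0.0942, 0.2596]
tool_rot: [-2.211, 0.021, 2.212]
ft_force: [-0.1, 0.6, -0.6]
grip_width: 0.183
t 4.75 pos [ 0.5258 -0.0942  0.2596] jaw -91.11 tilt [-0.0005  0.0004] F [-0.11  0.56 -0.58] grip 15.9 q [ 0.52  0.23 -0.43  1.89  0.11  1.04 -1.55]
[-0.4, -1.2, -1.4, -0.004, 0.001, 0.0] norm 1.9
```

View pics/b_scene.png

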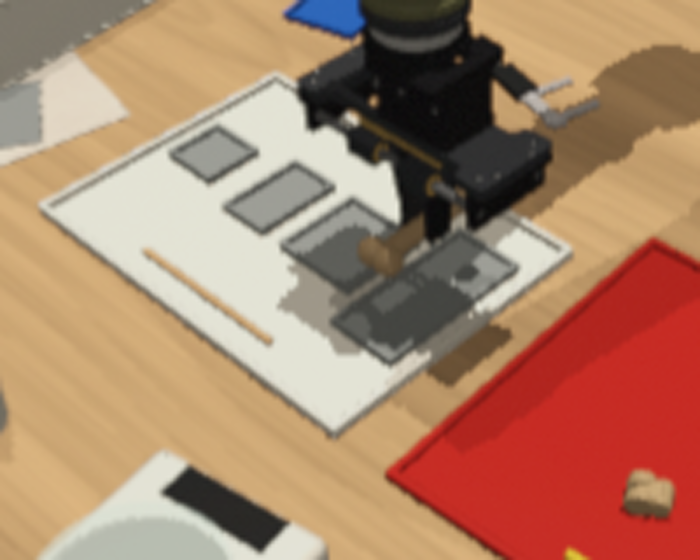

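The bone hangs level in the jaws above the long tray. Lowering it.

```bash
python3 -m creep '[[20,-1,-1.4,0,0,0,8],[18,0,0,0,0,0,8],[12,0,0,0,0,0,8],[6,0,0,0,0,0,8],[3,0,0,0,0,0,8]]';python3 -m creep '[[0,0,0,0,0,0,8],[1,0,0,0,0,0,8],[0,0,0,0,0,0,8]]'; python3 plan.py;python3 -m creep '[[0,0,0,0,0,0,8]]'
```

```text
time: 5.35
position: [0.5274, -0.0919, 0.2003]
tool_rot: [-2.213, 0.018, 2.214]
ft_force: [-0.7, -0.2, -0.6]
grip_width: 0.186
time: 5.65
position: [0.5277, -0.0926, 0.2003]
tool_rot: [-2.214, 0.02, 2.212]
ft_force: [0.3, 0.5, -0.2]
grip_width: 0.18
t 5.65 pos [ 0.5277 -0.0926  0.2003] jaw -90.99 tilt [ 0.001  -0.0004] F [ 0.32  0.47 -0.21] grip 15.6 q [ 0.5   0.31 -0.42  1.94  0.16  0.93 -1.59]
time: 5.75
position: [0.5276, -0.0926, 0.2002]
tool_rot: [-2.214, 0.019, 2.212]
ft_force: [0.1, -0.2, -1.4]
grip_width: 0.181
```

```bash
for i in 1 2; do python3 -m creep '[[1,0,0,0,0,0,8],[0,0,0,0,0,0,8]]' | grep -E "pos|ft"; done;  python3 -m creep '[[0.5,0,0,0,0,0,8],[0,0,0,0,0,0,8]]' | grep -E "pos|ft"; python3 -m creep '[[0.5,0,0,0,0,0,8],[0,0,0,0,0,0,8]]' | grep -E "pos|ft"
```

```text
position: [0.5274, -0.0926, 0.1988]
ft_force: [0.1, -0.1, -0.2]
position: [0.5273, -0.0925, 0.1976]
ft_force: [-0.2, -0.7, -1.0]
position: [0.5274, -0.0925, 0.1972]
ft_force: [-0.7, -0.0, 0.1]
position: [0.5275, -0.0925, 0.1972]
ft_force: [-2.0, 0.3, 4.6]
```

Contact: 4.6 N at z 0.197, as expected. Releasing.

```bash
python3 -m creep '[[0,0,0,0,0,0,18],[0,0,0,0,0,0,20],[0,0,0,0,0,0,24],[0,0,0,0,0,0,24],[0,0,0,0,0,0,24]]'; python3 plan.py; python3 -m creep '[[-4,0,0,0,0,0,26],[-10,0,0,0,0,0,28],[-20,0,0,0,0,0,30],[-30,0,0,0,0,0,44],[-20,0,0,0,0,0,50]]'; python3 plan.py .577 .283 .28 -113 10
```

```text
time: 7.05
position: [0.5274, -0.0925, 0.1966]
tool_rot: [-2.213, 0.019, 2.213]
ft_force: [-0.0, 0.4, -0.7]
grip_width: 0.271
t 7.05 pos [ 0.5274 -0.0925  0.1966] jaw -90.99 tilt [-0.0001 -0.0001] F [-0.    0.43 -0.71] grip 23.6 q [ 0.5   0.31 -0.42  1.94  0.16  0.92 -1.59]
time: 7.55
position: [0.528, -0.0924, 0.2835]
tool_rot: [-2.216, 0.02, 2.21]
ft_force: [0.8, 0.3, 0.1]
grip_width: 0.451
t 7.55 pos [ 0.528  -0.0924  0.2835] jaw -90.97 tilt [ 0.0027 -0.0007] F [0.82 0.3  0.14] grip 39.2 q [ 0.52  0.2  -0.44  1.87  0.1   1.09 -1.54]
[0.0, -38.0, -4.0, 0.038, 0.0, 0.0] norm 38.2
[1.0, -37.0, -3.0, 0.038, 0.0, 0.0] norm 37.1
[0.0, -38.0, -1.0, 0.038, 0.0, 0.0] norm 38.0
[0.0, -38.0, 0.0, 0.038, 0.0, 0.0] norm 38.0
[1.0, -38.0, 1.0, 0.038, 0.0, 0.0] norm 38.0
[0.0, -38.0, 3.0, 0.038, 0.0, 0.0] norm 38.1
[0.0, -37.0, 4.0, 0.038, 0.0, 0.0] norm 37.2
[1.0, -38.0, 6.0, 0.038, 0.0, 0.0] norm 38.5
[0.0, -37.0, 7.0, 0.038, 0.0, 0.0] norm 37.7
[0.0, -37.0, 9.0, 0.038, 0.0, 0.0] norm 38.1
```

```bash
python3 - <<'E'
from fit import *
z=np.load("im0.npz");t=get_image("top");s=get_image("scene");cv2.imwrite("pics/c_top.png",cv2.resize(t["img"][150:260,180:440],None,fx=3,fy=3,interpolation=cv2.INTER_CUBIC)[:,:,::-1])
cv2.imwrite("pics/c_scene.png",cv2.resize(s["img"][130:330,180:440],None,fx=3,fy=3,interpolation=cv2.INTER_CUBIC)[:,:,::-1])
t["img"]=z["t"];s["img"]=z["s"];out=[]
for d in(t,s):
    bx=None
    uv=np.vstack([proj(d,world(P,(.5662,.2867,-.399),.004)) for P in M["vert"]])
    b=(*np.floor(uv.min(0)-6).astype(int),*np.ceil(uv.max(0)+6).astype(int));k=12
    im=cv2.resize(d["img"][b[1]:b[3],b[0]:b[2]],None,fx=k,fy=k,interpolation=cv2.INTER_CUBIC)
    for P in M["vert"]:
        h=cv2.convexHull(((proj(d,world(P,(.5662,.2867,-.399),.004))+.5-np.array(b[:2]))*k).astype(np.float32)).astype(np.int32)
        cv2.polylines(im,[h],True,(0,255,255),1)
    out.append(cv2.resize(im,(390,390)))
cv2.imwrite("pics/vfit.png",np.hstack(out)[:,:,::-1])
E
```

```text
(no output)
```

View pics/vfit.png

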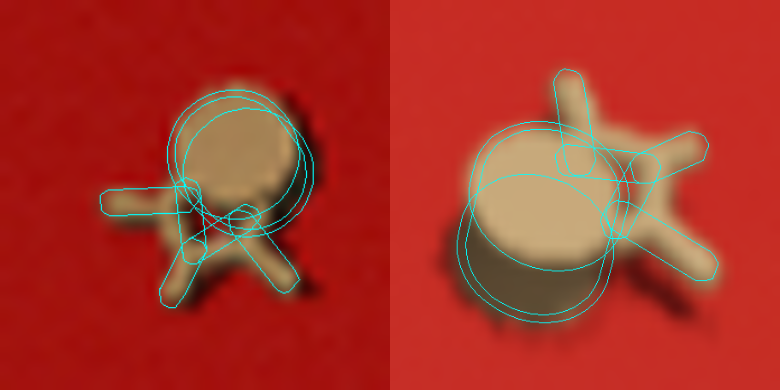

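View pics/c_scene.png

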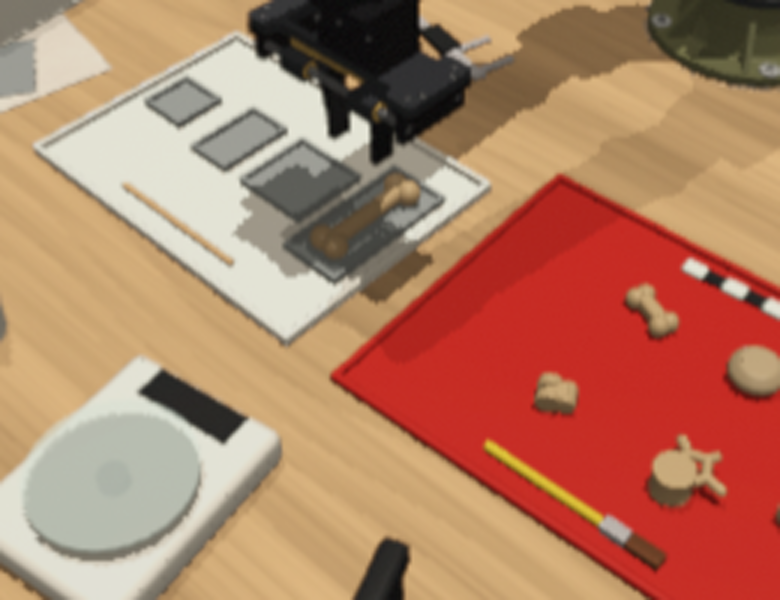

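The scene crop shows the limb bone inside the long card tray at crop (363,215), with clear margins on all sides. The vertebra's fitted yaw of -23° agrees with its spurs. Moving to it.

```bash
python3 -m creep '[[0,-38,-4,0.038,0,0,50],[0,-37,-3,0.038,0,0,50],[0,-38,-1,0.038,0,0,50],[0,-38,0,0.038,0,0,50],[0,-38,1,0.038,0,0,50]]';python3 -m creep '[[0,-38,3,0.038,0,0,50],[0,-37,4,0.038,0,0,50],[0,-38,6,0.038,0,0,50],[0,-37,7,0.038,0,0,50],[0,-37,9,0.038,0,0,50]]'; python3 -m creep '[[0,0,0,0,0,0,50],[0,0,0,0,0,0,50]]'; python3 plan.py .579 .2815 .23 -113 3 1
```

```text
time: 8.15
position: [0.5517, 0.0965, 0.2802]
tool_rot: [-2.111, 0.222, 2.112]
ft_force: [1.3, -0.2, -0.1]
grip_width: 0.572
time: 8.65
position: [0.5764, 0.2844, 0.2799]
tool_rot: [-2.002, 0.406, 2.003]
ft_force: [0.9, 0.4, 0.9]
grip_width: 0.578
time: 8.85
position: [0.5758, 0.2843, 0.2798]
tool_rot: [-2.004, 0.401, 2.007]
ft_force: [0.1, -1.5, -1.0]
grip_width: 0.57
t 8.85 pos [0.5758 0.2843 0.2798] jaw -112.59 tilt [-0.0016 -0.0004] F [ 0.06 -1.5  -1.02] grip 49.6 q [-0.07  0.45 -0.55  1.6   0.25  1.17 -2.64]
[16.6, 0.4, -1.4, 0.002, 0.0, 0.0] norm 16.7
[16.6, 0.5, -1.3, 0.002, 0.0, 0.0] norm 16.7
[16.6, 0.4, -1.4, 0.002, 0.0, 0.0] norm 16.7
```

q7 is at -2.64 against a limit of -2.69, which is too close. I'll take the same grasp from the other side with a half turn.

```bash
R='no'; python3 -m creep '[[0,0,0,-0.14,0,0,50],[0,0,0,-0.14,0,0,50],[0,0,0,-0.14,0,0,50],[0,0,0,-0.14,0,0,50],[0,0,0,-0.14,0,0,50]]' | head -1;python3 -m creep '[[0,0,0,-0.14,0,0,50],[0,0,0,-0.14,0,0,50],[0,0,0,-0.14,0,0,50],[0,0,0,-0.14,0,0,50],[0,0,0,-0.14,0,0,50]]' | head -1;python3 -m creep '[[0,0,0,-0.14,0,0,50],[0,0,0,-0.14,0,0,50],[0,0,0,-0.14,0,0,50],[0,0,0,-0.14,0,0,50],[0,0,0,-0.14,0,0,50]]' | head -1;python3 -m creep '[[0,0,0,-0.14,0,0,50],[0,0,0,-0.14,0,0,50],[0,0,0,-0.14,0,0,50],[0,0,0,-0.14,0,0,50],[0,0,0,-0.14,0,0,50]]' | head -1;python3 -m creep '[[0,0,0,-0.14,0,0,50],[0,0,0,-0.14,0,0,50],[0,0,0,-0.06,0,0,50],[0,0,0,0,0,0,50]]';python3 plan.py .579 .2815 .23 67 3 1
```

```text
time: 9.35
time: 9.85
time: 10.35
time: 10.85
time: 11.25
position: [0.577, 0.2811, 0.2798]
tool_rot: [0.313, 1.548, -0.316]
ft_force: [0.5, -0.1, -0.6]
grip_width: 0.574
t 11.25 pos [0.577  0.2811 0.2798] jaw 67.03 tilt [-0.0008 -0.002 ] F [ 0.52 -0.09 -0.56] grip 49.9 q [ 0.31  0.68 -1.14  1.59  0.63  1.29  0.25]
[16.6, 0.4, 0.6, 0.0, 0.0, 0.001] norm 16.6
[16.6, 0.4, 0.5, 0.0, 0.0, 0.001] norm 16.6
[16.6, 0.4, 0.6, 0.0, 0.0, 0.001] norm 16.6
```

```bash
python3 -m creep '[[25,0.6,0.8,0,0,0,50],[20,0.6,0.8,0,0,0,50],[5,0,0,0,0,0,50],[0,0,0,0,0,0,50]]' >/dev/null;python3 plan.py .579 .2815 .1895 67 3 1
python3 - <<'E'
from h import *
for n,b in(("top",(140,260,170,330)),("scene",(200,360,330,500))):
    d=get_image(n);cv2.imwrite(f"pics/d_{n}.png",cv2.resize(d["img"][b[0]:b[1],b[2]:b[3]],None,fx=3.5,fy=3.5,interpolation=cv2.INTER_CUBIC)[:,:,::-1])
E
```

```text
t 11.65 pos [0.5782 0.283  0.2294] jaw 67.11 tilt [-0.0021 -0.0015] F [ 0.32 -0.68  0.49] grip 49.8 q [ 0.29  0.73 -1.09  1.62  0.68  1.22  0.22]
[13.3, -0.3, 0.5, 0.001, 0.0, 0.001] norm 13.3
[13.3, -0.3, 0.4, 0.001, 0.0, 0.001] norm 13.3
[13.3, -0.4, 0.5, 0.001, 0.0, 0.001] norm 13.3
```

View pics/d_scene.png

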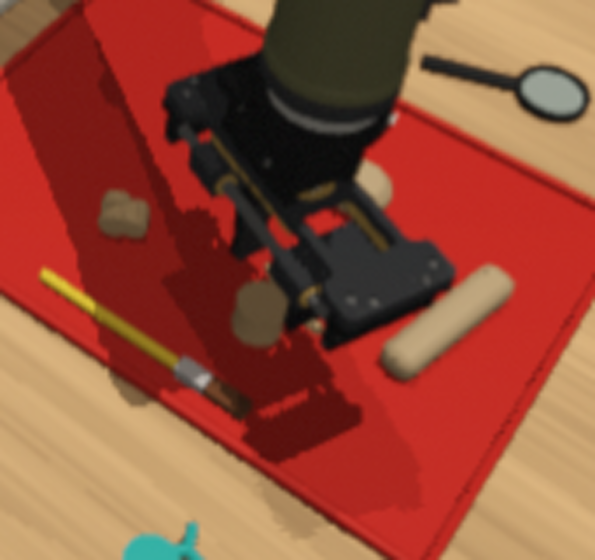

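```bash
python3 - <<'E'
from h import *
d=get_image("scene");a=np.radians(67)
for s in(-1,1):
  for w in (.025,.04):
    for zz in (-.0095,.0095):
      P=[.5782+s*w*np.cos(a)+zz*np.sin(a),.283+s*w*np.sin(a)-zz*np.cos(a),.0474];print(s,w,zz,((proj(d,P)[0]-[330,200])*3.5).round())
print(((proj(d,[.579,.2815,.03])[0]-[330,200])*3.5).round())
E
```

```text
-1 0.025 -0.0095 [260. 250.]
-1 0.025 0.0095 [235. 260.]
-1 0.04 -0.0095 [247. 233.]
-1 0.04 0.0095 [222. 243.]
1 0.025 -0.0095 [304. 309.]
1 0.025 0.0095 [279. 320.]
1 0.04 -0.0095 [318. 327.]
1 0.04 0.0095 [293. 338.]
[262. 299.]
```

The projected tips match the picture: left about (237,258), right about (290,328) in the crop. Descending and gripping.

```bash
python3 -m creep '[[15,-0.5,0.6,0,0,0,50],[13,-0.5,0.6,0,0,0,50],[8,0,0,0,0,0,50],[4,0,0,0,0,0,50],[0,0,0,0,0,0,50]]';python3 -m creep '[[0,0,0,0,0,0,40],[0,0,0,0,0,0,34],[0,0,0,0,0,0,25],[0,0,0,0,0,0,25],[0,0,0,0,0,0,25]]' 15;python3 plan.py
```

```text
time: 12.3
position: [0.5789, 0.2821, 0.1897]
tool_rot: [0.312, 1.549, -0.313]
ft_force: [-0.8, 0.2, -0.5]
grip_width: 0.572
time: 12.8
position: [0.5793, 0.2824, 0.1912]
tool_rot: [0.313, 1.547, -0.313]
ft_force: [-0.3, -0.2, 2.0]
grip_width: 0.364
t 12.8 pos [0.5793 0.2824 0.1912] jaw 67.15 tilt [0.0007 0.0001] F [-0.26 -0.23  2.01] grip 31.7 q [ 0.27  0.77 -1.06  1.65  0.72  1.16  0.2 ]
```

```bash
python3 -m creep '[[-4,0,0,0,0,0,25],[-14,0,0,0,0,0,25],[-20,0,0,0,0,0,25],[-24,0,0,0,0,0,25],[-18,0,0,0,0,0,25]]'; python3 plan.py .5385 -.183 .27 89.1 15
```

```text
time: 13.3
position: [0.5793, 0.2829, 0.2739]
tool_rot: [0.314, 1.546, -0.311]
ft_force: [-0.0, -0.4, 0.2]
grip_width: 0.365
t 13.3 pos [0.5793 0.2829 0.2739] jaw 67.17 tilt [0.0024 0.0013] F [-0.04 -0.38  0.21] grip 31.8 q [ 0.31  0.69 -1.13  1.59  0.64  1.28  0.24]
[0.0, -30.0, 10.0, -0.026, 0.0, 0.0] norm 31.6
[0.0, -30.0, 8.0, -0.026, 0.0, 0.0] norm 31.0
[1.0, -30.0, 8.0, -0.026, 0.0, 0.0] norm 31.1
[0.0, -30.0, 8.0, -0.026, 0.0, 0.0] norm 31.0
[0.0, -31.0, 6.0, -0.026, 0.0, 0.0] norm 31.6
[0.0, -30.0, 6.0, -0.026, 0.0, 0.0] norm 30.6
[1.0, -31.0, 4.0, -0.026, 0.0, 0.0] norm 31.3
[0.0, -31.0, 4.0, -0.026, 0.0, 0.0] norm 31.3
[0.0, -31.0, 4.0, -0.026, 0.0, 0.0] norm 31.3
[0.0, -31.0, 2.0, -0.026, 0.0, 0.0] norm 31.1
[0.0, -31.0, 2.0, -0.026, 0.0, 0.0] norm 31.1
[1.0, -31.0, 0.0, -0.026, 0.0, 0.0] norm 31.0
[0.0, -32.0, 0.0, -0.026, 0.0, 0.0] norm 32.0
[0.0, -31.0, 0.0, -0.026, 0.0, 0.0] norm 31.0
[0.0, -31.0, -2.0, -0.026, 0.0, 0.0] norm 31.1
```

```bash
python3 -m creep '[[0,-30,10,-0.026,0,0,25],[0,-30,8,-0.026,0,0,25],[0,-30,8,-0.026,0,0,25],[0,-30,8,-0.026,0,0,25],[0,-31,6,-0.026,0,0,25]]'; python3 plan.py; python3 -m creep '[[0,-30,6,-0.026,0,0,25],[0,-31,4,-0.026,0,0,25],[0,-31,4,-0.026,0,0,25],[0,-31,4,-0.026,0,0,25],[0,-31,2,-0.026,0,0,25]]' ; python3 plan.py; python3 -m creep '[[0,-31,2,-0.026,0,0,25],[0,-31,0,-0.026,0,0,25],[0,-32,0,-0.026,0,0,25],[0,-31,0,-0.026,0,0,25],[0,-31,-2,-0.026,0,0,25]]' ; python3 plan.py .5385 -.183 .27 89.1 1 1
python3 - <<'E'
from h import *
for n,b in(("top",(140,260,280,450)),("scene",(120,280,180,380))):
    d=get_image(n);cv2.imwrite(f"pics/e_{n}.png",cv2.resize(d["img"][b[0]:b[1],b[2]:b[3]],None,fx=3.5,fy=3.5,interpolation=cv2.INTER_CUBIC)[:,:,::-1])
E
```

```text
time: 13.8
position: [0.5654, 0.1256, 0.2721]
tool_rot: [0.21, 1.559, -0.21]
ft_force: [0.5, 0.3, -0.8]
grip_width: 0.368
t 13.8 pos [0.5654 0.1256 0.2721] jaw 74.67 tilt [ 0.0015 -0.0005] F [ 0.54  0.26 -0.83] grip 32.0 q [ 0.69  0.6  -1.24  1.76  0.61  1.23  0.59]
time: 14.3
position: [0.5519, -0.0295, 0.272]
tool_rot: [0.107, 1.567, -0.109]
ft_force: [-0.7, -0.6, 0.1]
grip_width: 0.369
t 14.3 pos [ 0.5519 -0.0295  0.272 ] jaw 82.1 tilt [ 0.0014 -0.001 ] F [-0.73 -0.55  0.09] grip 32.1 q [ 1.04  0.58 -1.31  1.82  0.6   1.22  0.98]
time: 14.8
position: [0.5383, -0.1851, 0.2721]
tool_rot: [0.005, 1.57, -0.007]
ft_force: [-0.0, -0.2, 0.0]
grip_width: 0.369
t 14.8 pos [ 0.5383 -0.1851  0.2721] jaw 89.55 tilt [ 0.0011 -0.0013] F [-0.01 -0.21  0.03] grip 32.1 q [ 1.29  0.63 -1.31  1.78  0.65  1.25  1.37]
[2.1, 2.1, 0.1, 0.008, 0.001, 0.001] norm 3.0
```

View pics/e_scene.png

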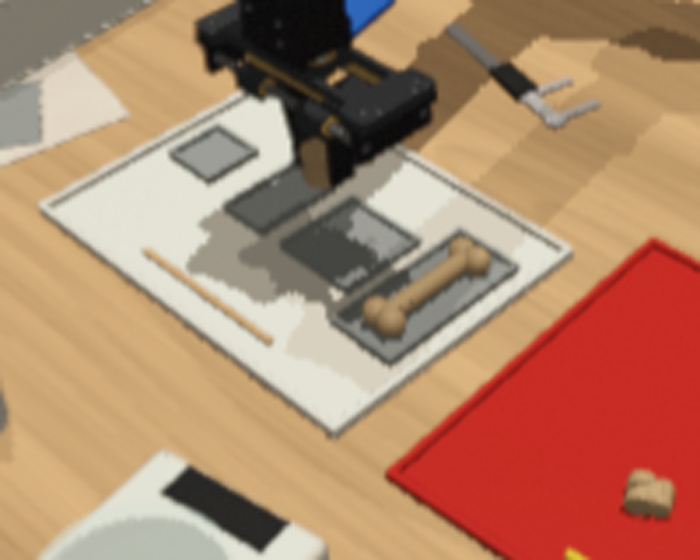

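The vertebra is held upright. Lowering it into the large square tray.

```bash
python3 -m creep '[[24,2,0,0.006,0,0,25],[24,0,0,0,0,0,25],[14,0,0,0,0,0,25],[8,0,0,0,0,0,25],[4,0,0,0,0,0,25]]';python3 -m creep '[[0,0,0,0,0,0,25],[0,0,0,0,0,0,25]]'; python3 plan.py .5385 -.183 .195 89.1 1 1;
```

```text
time: 15.4
position: [0.5385, -0.1815, 0.1968]
tool_rot: [0.011, 1.571, -0.011]
ft_force: [0.1, -0.7, -0.8]
grip_width: 0.366
time: 15.6
position: [0.5388, -0.1817, 0.1976]
tool_rot: [0.011, 1.57, -0.012]
ft_force: [-0.5, -0.2, -0.8]
grip_width: 0.366
t 15.6 pos [ 0.5388 -0.1817  0.1976] jaw 89.16 tilt [ 0.0011 -0.0004] F [-0.5  -0.17 -0.85] grip 31.8 q [ 1.22  0.7  -1.21  1.84  0.73  1.14  1.3 ]
[2.6, -1.3, -0.3, 0.001, 0.001, 0.0] norm 2.9
```

```bash
python3 -m creep '[[1,-1,0,0,0,0,25],[0,0,0,0,0,0,25]]' | grep -E "pos|ft";python3 -m creep '[[1,0,0,0,0,0,25],[0,0,0,0,0,0,25]]' | grep -E "pos|ft"; for i in 1 2 3; do python3 -m creep '[[0.5,0,0,0,0,0,25],[0,0,0,0,0,0,25]]' | grep -E "pos|ft"; done
```

```text
position: [0.5385, -0.183, 0.1961]
ft_force: [-0.4, 0.0, -0.7]
position: [0.5383, -0.1828, 0.1947]
ft_force: [0.4, -0.1, -0.8]
position: [0.5383, -0.1828, 0.1942]
ft_force: [-0.7, 1.2, -0.8]
position: [0.5384, -0.1827, 0.1941]
ft_force: [-1.1, -0.2, 4.1]
position: [0.5384, -0.1827, 0.194]
ft_force: [-2.2, 0.9, 7.9]
```

Contact at z 0.194 with 8 N. Releasing with a small opening, since the fingers are inside the walls.

```bash
python3 -m creep '[[-0.5,0,0,0,0,0,33],[0,0,0,0,0,0,35],[0,0,0,0,0,0,38],[0,0,0,0,0,0,38],[0,0,0,0,0,0,38]]'; python3 -m creep '[[-6,0,0,0,0,0,38],[-10,0,0,0,0,0,38],[-20,0,0,0,0,0,38],[-30,0,0,0,0,0,40],[-20,0,0,0,0,0,40]]'; python3 plan.py .4444 .171 .28 157.5 12
python3 - <<'E'
from h import *
for n,b in(("top",(140,260,280,450)),("scene",(120,280,180,380))):
    d=get_image(n);cv2.imwrite(f"pics/f_{n}.png",cv2.resize(d["img"][b[0]:b[1],b[2]:b[3]],None,fx=3.5,fy=3.5,interpolation=cv2.INTER_CUBIC)[:,:,::-1])
E
```

```text
time: 17.1
position: [0.5383, -0.1828, 0.1936]
tool_rot: [0.012, 1.571, -0.012]
ft_force: [-0.9, -0.5, -0.2]
grip_width: 0.431
time: 17.6
position: [0.539, -0.1824, 0.283]
tool_rot: [0.011, 1.568, -0.012]
ft_force: [1.4, -0.7, -0.1]
grip_width: 0.456
t 17.6 pos [ 0.539  -0.1824  0.283 ] jaw 89.18 tilt [ 0.0028 -0.0007] F [ 1.36 -0.72 -0.12] grip 39.7 q [ 1.29  0.61 -1.31  1.77  0.62  1.26  1.37]
[0.0, 29.0, -8.0, -0.099, 0.0, 0.0] norm 30.1
[0.0, 30.0, -6.0, -0.099, 0.0, 0.0] norm 30.6
[1.0, 31.0, -2.0, -0.099, 0.0, 0.0] norm 31.1
[0.0, 30.0, 1.0, -0.099, 0.0, 0.0] norm 30.0
[0.0, 31.0, 3.0, -0.099, 0.0, 0.0] norm 31.1
[0.0, 29.0, 7.0, -0.099, 0.0, 0.0] norm 29.8
[0.0, 29.0, 9.0, -0.099, 0.0, 0.0] norm 30.4
[1.0, 28.0, 13.0, -0.099, 0.0, 0.0] norm 30.9
[0.0, 27.0, 15.0, -0.099, 0.0, 0.0] norm 30.9
[0.0, 24.0, 17.0, -0.099, 0.0, 0.0] norm 29.4
[0.0, 23.0, 20.0, -0.099, 0.0, 0.0] norm 30.5
[1.0, 21.0, 23.0, -0.099, 0.0, 0.0] norm 31.2
```

View pics/f_scene.png

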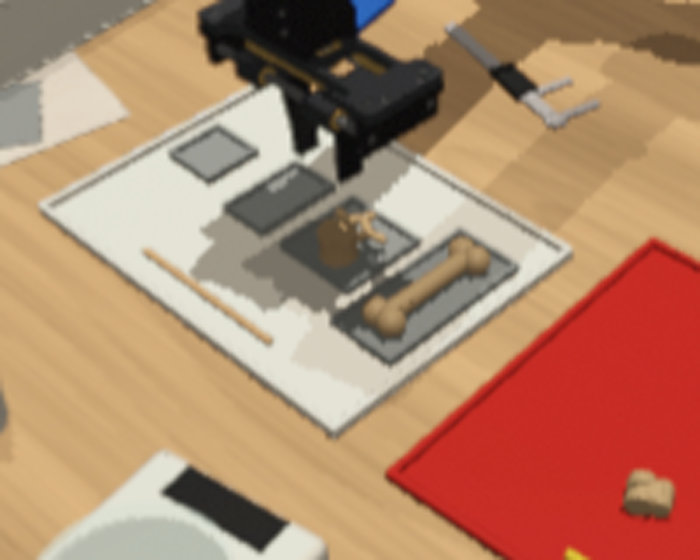

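Vertebra is upright in the large square tray at crop (345,240). Next, the toe bone.

```bash
python3 plan.py .4444 .171 .28 -22.5 15
```

```text
t 17.7 pos [ 0.5397 -0.1825  0.2839] jaw 89.15 tilt [ 0.0058 -0.0026] F [ 0.28 -0.25  0.07] grip 39.9 q [ 1.29  0.61 -1.31  1.77  0.62  1.25  1.37]
[0.0, 23.0, -7.0, 0.13, 0.0, 0.0] norm 24.0
[0.0, 23.0, -9.0, 0.13, 0.0, 0.0] norm 24.7
[0.0, 21.0, -13.0, 0.13, 0.0, 0.0] norm 24.7
[1.0, 19.0, -15.0, 0.13, 0.0, 0.0] norm 24.2
[0.0, 17.0, -18.0, 0.13, 0.0, 0.0] norm 24.8
[0.0, 15.0, -19.0, 0.13, 0.0, 0.0] norm 24.2
[0.0, 12.0, -21.0, 0.13, 0.0, 0.0] norm 24.2
[0.0, 9.0, -23.0, 0.13, 0.0, 0.0] norm 24.7
[0.0, 6.0, -24.0, 0.13, 0.0, 0.0] norm 24.7
[1.0, 3.0, -24.0, 0.13, 0.0, 0.0] norm 24.2
[0.0, 0.0, -24.0, 0.13, 0.0, 0.0] norm 24.0
[0.0, -4.0, -24.0, 0.13, 0.0, 0.0] norm 24.3
[0.0, -6.0, -24.0, 0.13, 0.0, 0.0] norm 24.7
[0.0, -10.0, -22.0, 0.13, 0.0, 0.0] norm 24.2
[0.0, -12.0, -21.0, 0.13, 0.0, 0.0] norm 24.2
```

```bash
python3 -m creep '[[0,23,-7,0.13,0,0,44],[0,23,-9,0.13,0,0,44],[0,21,-13,0.13,0,0,44],[0,19,-15,0.13,0,0,44],[0,17,-18,0.13,0,0,44]]' >/dev/null; python3 plan.py;  python3 -m creep '[[0,15,-19,0.13,0,0,44],[0,12,-21,0.13,0,0,44],[0,9,-23,0.13,0,0,44],[0,6,-24,0.13,0,0,44],[0,3,-24,0.13,0,0,44]]' >/dev/null; python3 plan.py;  python3 -m creep '[[0,0,-24,0.13,0,0,44],[0,-4,-24,0.13,0,0,44],[0,-6,-24,0.13,0,0,44],[0,-10,-22,0.13,0,0,44],[0,-12,-21,0.13,0,0,44]]' >/dev/null; python3 -m creep '[[0,0,0,0,0,0,44],[0,0,0,0,0,0,44]]' >/dev/null; python3 plan.py .4444 .171 .24 -22.5 3 1
```

```text
t 18.2 pos [ 0.5056 -0.0638  0.2796] jaw 51.59 tilt [-0.0005 -0.0004] F [-0.44  0.6  -0.05] grip 43.9 q [ 1.19  0.39 -1.28  1.91  0.41  1.15  0.65]
t 18.7 pos [0.4741 0.0542 0.2796] jaw 14.36 tilt [-0.0002 -0.0009] F [ 0.56  0.17 -0.05] grip 44.2 q [ 0.97  0.22 -1.23  1.99  0.24  1.09 -0.11]
t 19.4 pos [0.4424 0.1706 0.2796] jaw -22.39 tilt [-0.0001 -0.001 ] F [-0.38 -1.1  -0.41] grip 44.3 q [ 0.67  0.18 -1.16  1.99  0.19  1.08 -0.97]
[13.2, 0.6, -0.4, 0.001, 0.0, 0.0] norm 13.2
[13.2, 0.5, -0.4, 0.001, 0.0, 0.0] norm 13.2
[13.2, 0.6, -0.4, 0.001, 0.0, 0.0] norm 13.2
```

```bash
python3 -m creep '[[20,1,-0.6,0,0,0,44],[20,0.7,-0.6,0,0,0,44],[20,0,0,0,0,0,44],[14,0,0,0,0,0,44],[8,0,0,0,0,0,44]]' >/dev/null;python3 plan.py; python3 -m creep '[[0,0,0,0,0,0,34],[0,0,0,0,0,0,34],[0,0,0,0,0,0,34]]' >/dev/null;  python3 plan.py .4444 .171 .193 -22.5 1 1
```

```text
t 19.9 pos [0.4447 0.1697 0.1965] jaw -22.62 tilt [-0.0018 -0.0005] F [ 0.2   0.37 -0.55] grip 44.0 q [ 0.54  0.35 -1.06  2.06  0.38  0.94 -1.12]
t 20.2 pos [0.4452 0.1709 0.1985] jaw -22.58 tilt [0.0016 0.0001] F [-0.1   0.3   0.08] grip 34.9 q [ 0.54  0.35 -1.06  2.06  0.38  0.94 -1.12]
[5.5, -0.8, 0.2, -0.001, -0.001, -0.001] norm 5.6
```

```bash
python3 -m creep '[[3,-0.5,0,0,0,0,34],[2,0,0,0,0,0,34],[0,0,0,0,0,0,34],[0,0,0,0,0,0,34]]' >/dev/null;python3 plan.py; 
python3 - <<'E'
from h import *
for n,b in(("top",(140,260,170,330)),("scene",(150,290,320,480))):
    d=get_image(n);cv2.imwrite(f"pics/g_{n}.png",cv2.resize(d["img"][b[0]:b[1],b[2]:b[3]],None,fx=4,fy=4,interpolation=cv2.INTER_CUBIC)[:,:,::-1])
E
```

```text
t 20.6 pos [0.4443 0.171  0.1927] jaw -22.57 tilt [-0.     -0.0002] F [-0.19 -0.04 -0.15] grip 34.3 q [ 0.53  0.36 -1.05  2.06  0.39  0.93 -1.13]
```

View pics/g_scene.png

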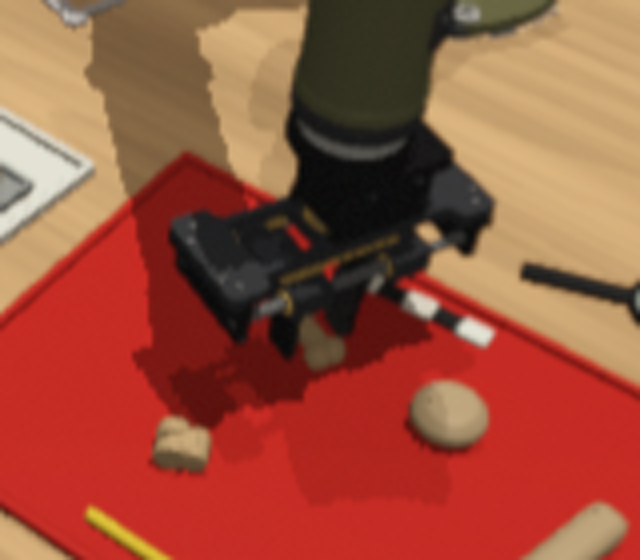

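Fingers straddle the toe shaft at crop (315,340). Closing.

```bash
python3 -m creep '[[0,0,0,0,0,0,22],[0,0,0,0,0,0,14],[0,0,0,0,0,0,6],[0,0,0,0,0,0,6],[0,0,0,0,0,0,6]]' 12 >/dev/null;python3 plan.py;python3 -m creep '[[-3,0,0,0,0,0,6],[-12,0,0,0,0,0,6],[-20,0,0,0,0,0,6],[-24,0,0,0,0,0,6],[-16,0,0,0,0,0,6]]' >/dev/null; python3 plan.py .5245 -.2727 .268 -90.85 14
```

```text
t 21.2 pos [0.4443 0.171  0.1927] jaw -22.58 tilt [-0.     -0.0001] F [-0.13  1.25 -0.7 ] grip 13.9 q [ 0.53  0.36 -1.05  2.06  0.39  0.93 -1.13]
t 21.7 pos [0.4445 0.1716 0.2698] jaw -22.54 tilt [0.0018 0.0002] F [ 0.15  0.32 -0.69] grip 14.0 q [ 0.66  0.21 -1.16  2.    0.22  1.06 -1.  ]
[0.0, 17.0, 27.0, 0.085, 0.0, 0.0] norm 31.9
[0.0, 20.0, 26.0, 0.085, 0.0, 0.0] norm 32.8
[0.0, 22.0, 23.0, 0.085, 0.0, 0.0] norm 31.8
[1.0, 24.0, 22.0, 0.085, 0.0, 0.0] norm 32.6
[0.0, 25.0, 20.0, 0.085, 0.0, 0.0] norm 32.0
[0.0, 27.0, 18.0, 0.085, 0.0, 0.0] norm 32.4
[0.0, 29.0, 15.0, 0.085, 0.0, 0.0] norm 32.6
[0.0, 29.0, 12.0, 0.085, 0.0, 0.0] norm 31.4
[0.0, 31.0, 11.0, 0.085, 0.0, 0.0] norm 32.9
[0.0, 31.0, 7.0, 0.085, 0.0, 0.0] norm 31.8
[0.0, 32.0, 5.0, 0.085, 0.0, 0.0] norm 32.4
[1.0, 32.0, 2.0, 0.085, 0.0, 0.0] norm 32.1
[0.0, 32.0, -1.0, 0.085, 0.0, 0.0] norm 32.0
[0.0, 33.0, -3.0, 0.085, 0.0, 0.0] norm 33.1
```

```bash
python3 -m creep '[[0,17,27,0.085,0,0,6],[0,20,26,0.085,0,0,6],[0,22,23,0.085,0,0,6],[0,24,22,0.085,0,0,6],[0,25,20,0.085,0,0,6]]' >/dev/null; python3 plan.py;python3 -m creep '[[0,27,18,0.085,0,0,6],[0,29,15,0.085,0,0,6],[0,29,12,0.085,0,0,6],[0,31,11,0.085,0,0,6],[0,31,7,0.085,0,0,6]]' >/dev/null; python3 plan.py;python3 -m creep '[[0,32,5,0.085,0,0,6],[0,32,2,0.085,0,0,6],[0,32,-1,0.085,0,0,6],[0,33,-3,0.085,0,0,6],[0,0,0,0,0,0,6]]' >/dev/null; python3 -m creep '[[0,0,0,0,0,0,6]]' >/dev/null; python3 plan.py .5245 -.2727 .22 -90.85 3 1
python3 - <<'E'
from h import *
for n,b in(("top",(140,260,280,450)),("scene",(120,280,180,380))):
    d=get_image(n);cv2.imwrite(f"pics/i_{n}.png",cv2.resize(d["img"][b[0]:b[1],b[2]:b[3]],None,fx=3.5,fy=3.5,interpolation=cv2.INTER_CUBIC)[:,:,::-1])
E
```

```text
t 22.2 pos [0.4729 0.0113 0.2688] jaw -47.11 tilt [ 0.0014 -0.0008] F [ 0.74  0.5  -0.25] grip 14.1 q [ 0.88  0.16 -1.01  2.01  0.16  1.05 -1.02]
t 22.7 pos [ 0.5013 -0.1475  0.2688] jaw -71.47 tilt [ 0.001  -0.0005] F [ 1.29  0.1  -0.12] grip 14.1 q [ 0.98  0.26 -0.83  1.9   0.22  1.07 -1.18]
t 23.3 pos [ 0.5237 -0.2744  0.2684] jaw -90.81 tilt [0.0007 0.0007] F [ 0.18  0.66 -0.71] grip 14.2 q [ 1.01  0.38 -0.69  1.74  0.27  1.11 -1.35]
[16.1, -0.6, -0.3, 0.0, 0.0, 0.0] norm 16.1
[16.1, -0.5, -0.2, 0.0, 0.0, 0.0] norm 16.1
[16.2, -0.6, -0.3, 0.0, 0.0, 0.0] norm 16.2
```

View pics/i_scene.png

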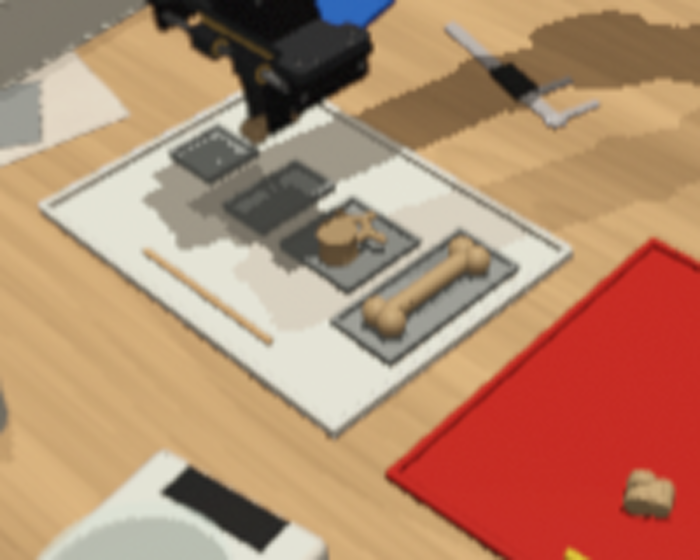

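```bash
python3 -m creep '[[20,-1,-0.5,0,0,0,6],[20,-0.7,-0.3,0,0,0,6],[14,0,0,0,0,0,6],[8,0,0,0,0,0,6],[4,0,0,0,0,0,6]]' >/dev/null; python3 -m creep '[[0,0,0,0,0,0,6],[0,0,0,0,0,0,6],[0,0,0,0,0,0,6]]' >/dev/null;  python3 plan.py .5245 -.2727 .1965 -90.85 1 1
```

```text
t 24.2 pos [ 0.5249 -0.2723  0.2025] jaw -90.76 tilt [ 0.0012 -0.0008] F [-0.   0.1  0.1] grip 13.6 q [ 0.98  0.46 -0.66  1.79  0.33  1.   -1.4 ]
[6.0, 0.4, 0.4, 0.002, -0.001, -0.001] norm 6.0
```

```bash
python3 -m creep '[[3,0.4,0.4,0,0,0,6],[2,0,0,0,0,0,6],[0,0,0,0,0,0,6],[0,0,0,0,0,0,6]]' | grep -E "pos|ft"; for i in 1 2 3; do python3 -m creep '[[0.5,0,0,0,0,0,6],[0,0,0,0,0,0,6]]' | grep -E "pos|ft"; done
```

```text
position: [0.5241, -0.2726, 0.1967]
ft_force: [-0.5, 0.8, -0.2]
position: [0.5242, -0.2725, 0.1962]
ft_force: [-0.8, -0.4, -0.7]
position: [0.5242, -0.2725, 0.1958]
ft_force: [-0.3, 0.2, -1.2]
position: [0.5243, -0.2725, 0.1956]
ft_force: [-1.8, 1.4, 3.4]
```

Contact at z 0.1956, against a predicted 0.1957. Releasing.

```bash
python3 -m creep '[[0,0,0,0,0,0,16],[0,0,0,0,0,0,18],[0,0,0,0,0,0,22],[0,0,0,0,0,0,26],[0,0,0,0,0,0,26]]';python3 -m creep '[[-4,0,0,0,0,0,26],[-10,0,0,0,0,0,30],[-20,0,0,0,0,0,30],[-30,0,0,0,0,0,40],[-20,0,0,0,0,0,40]]';  python3 plan.py .5719 .1635 .28 -24 14
python3 - <<'E'
from h import *
for n,b in(("top",(140,260,280,450)),("scene",(120,280,180,380))):
    d=get_image(n);cv2.imwrite(f"pics/j_{n}.png",cv2.resize(d["img"][b[0]:b[1],b[2]:b[3]],None,fx=3.5,fy=3.5,interpolation=cv2.INTER_CUBIC)[:,:,::-1])
E
```

```text
time: 25.7
position: [0.5241, -0.2726, 0.1951]
tool_rot: [-2.215, 0.015, 2.215]
ft_force: [-0.3, -0.6, -0.2]
grip_width: 0.283
time: 26.2
position: [0.5247, -0.2724, 0.282]
tool_rot: [-2.218, 0.016, 2.213]
ft_force: [0.2, -0.7, 0.1]
grip_width: 0.428
t 26.2 pos [ 0.5247 -0.2724  0.282 ] jaw -90.74 tilt [ 0.0023 -0.0013] F [ 0.19 -0.74  0.13] grip 37.2 q [ 1.02  0.37 -0.7   1.73  0.26  1.14 -1.34]
[0.0, -31.0, -3.0, -0.083, 0.0, 0.0] norm 31.1
[0.0, -31.0, -6.0, -0.083, 0.0, 0.0] norm 31.6
[0.0, -30.0, -8.0, -0.083, 0.0, 0.0] norm 31.0
[0.0, -30.0, -10.0, -0.083, 0.0, 0.0] norm 31.6
[1.0, -28.0, -13.0, -0.083, 0.0, 0.0] norm 30.9
[0.0, -28.0, -15.0, -0.083, 0.0, 0.0] norm 31.8
[0.0, -26.0, -18.0, -0.083, 0.0, 0.0] norm 31.6
[0.0, -24.0, -19.0, -0.083, 0.0, 0.0] norm 30.6
[0.0, -23.0, -22.0, -0.083, 0.0, 0.0] norm 31.8
[0.0, -21.0, -23.0, -0.083, 0.0, 0.0] norm 31.1
[0.0, -18.0, -25.0, -0.083, 0.0, 0.0] norm 30.8
[0.0, -17.0, -27.0, -0.083, 0.0, 0.0] norm 31.9
[0.0, -15.0, -28.0, -0.083, 0.0, 0.0] norm 31.8
[1.0, -12.0, -29.0, -0.083, 0.0, 0.0] norm 31.4
```

View pics/j_scene.png

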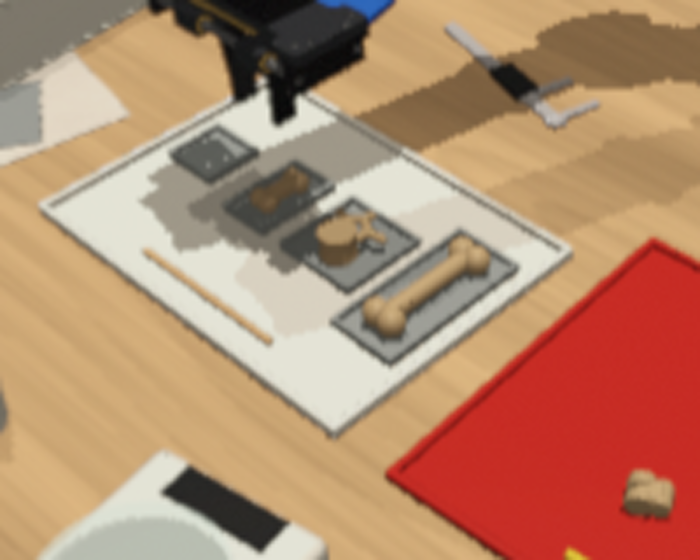

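Toe bone lies flat in the oblong tray at crop (280,187). For the ankle bone I'll check the fitted heading before reaching.

```bash
python3 - <<'E'
from fit import *
z=np.load("im0.npz");t=get_image("top");s=get_image("scene")
t["img"]=z["t"];s["img"]=z["s"];ds=[t,s];out=[]
M["abox"]=[np.array([[a*17,b*12,c] for a in(-1,1) for b in(-1,1) for c in(0,22)])]
bm=[bmask(d) for d in ds]
for n in("ankle","abox"):
  for g in (-2.1,-1.5,-.9,-.3,.3,.9,1.5,2.1):
    p,c=fit(ds,n,(.572,.1635,g),masks=bm,marg=6);print(n,p.round(4),np.degrees(p[2]).round(1),c.round(3))
for d in ds:
    q=(.5719,.1635,1.16)
    uv=proj(d,[.5719,.1635,.015])[0];b=(uv-12).astype(int);k=16
    im=cv2.resize(d["img"][b[1]:b[1]+24,b[0]:b[0]+24],None,fx=k,fy=k,interpolation=cv2.INTER_CUBIC);im2=im.copy()
    for P in M["abox"]+M["ankle"]:
        h=cv2.convexHull(((proj(d,world(P,q,.004))+.5-b)*k).astype(np.float32)).astype(np.int32)
        cv2.polylines(im2,[h],True,(0,255,255),1)
    out.append(np.vstack([im,im2])[:,:])
cv2.imwrite("pics/afit.png",cv2.resize(np.hstack(out),(590,590))[:,:,::-1])
E
```

```text
ankle [ 0.5729  0.1655 -1.0706] -61.3 0.265
ankle [ 0.5728  0.1654 -1.0605] -60.8 0.265
ankle [ 0.5728  0.1652 -1.0638] -61.0 0.266
ankle [ 0.573   0.1654 -1.0554] -60.5 0.268
ankle [0.5736 0.1652 2.0861] 119.5 0.407
ankle [0.572  0.1635 1.1268] 64.6 0.602
ankle [0.5735 0.1652 2.1   ] 120.3 0.404
ankle [0.5737 0.1653 2.0725] 118.7 0.406
abox [ 0.5728  0.165  -1.0358] -59.3 0.509
abox [ 0.5726  0.1652 -1.0229] -58.6 0.507
abox [ 0.5726  0.165  -1.0354] -59.3 0.506
abox [ 0.5729  0.1655 -1.0397] -59.6 0.505
abox [ 0.5725  0.1653 -1.018 ] -58.3 0.506
abox [0.5725 0.1653 2.1242] 121.7 0.504
abox [0.5723 0.165  2.1324] 122.2 0.503
abox [0.5726 0.1652 2.0699] 118.6 0.503
```

View pics/afit.png

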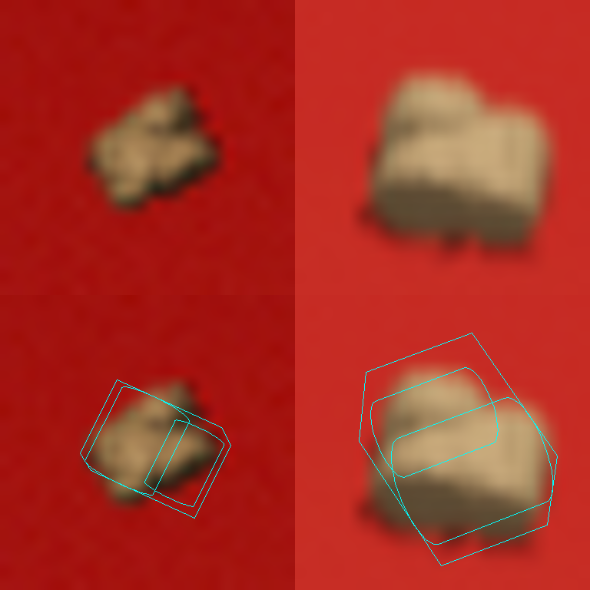

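The check corrected the heading: the ankle bone's yaw is -61° (error 0.27, against 0.60 at my first value). So the jaw should be at 29°, centre (0.573, 0.165).

```bash
python3 plan.py .573 .1653 .28 29 15
```

```text
t 26.4 pos [ 0.5242 -0.2726  0.2798] jaw -90.76 tilt [ 0.0008 -0.001 ] F [-0.41  0.63  0.1 ] grip 39.6 q [ 1.02  0.37 -0.7   1.73  0.26  1.13 -1.34]
[0.0, -29.0, -3.0, -0.139, 0.0, 0.0] norm 29.2
[0.0, -29.0, -7.0, -0.139, 0.0, 0.0] norm 29.8
[0.0, -27.0, -11.0, -0.139, 0.0, 0.0] norm 29.2
[0.0, -26.0, -14.0, -0.139, 0.0, 0.0] norm 29.5
[0.0, -23.0, -18.0, -0.139, 0.0, 0.0] norm 29.2
[0.0, -21.0, -21.0, -0.139, 0.0, 0.0] norm 29.7
[0.0, -17.0, -23.0, -0.139, 0.0, 0.0] norm 28.6
[0.0, -14.0, -26.0, -0.139, 0.0, 0.0] norm 29.5
[0.0, -11.0, -28.0, -0.139, 0.0, 0.0] norm 30.1
[0.0, -6.0, -28.0, -0.139, 0.0, 0.0] norm 28.6
[0.0, -3.0, -30.0, -0.139, 0.0, 0.0] norm 30.1
[0.0, 2.0, -29.0, -0.139, 0.0, 0.0] norm 29.1
[-1.0, 6.0, -29.0, -0.139, 0.0, 0.0] norm 29.6
[0.0, 9.0, -27.0, -0.139, 0.0, 0.0] norm 28.5
[0.0, 14.0, -27.0, -0.139, 0.0, 0.0] norm 30.4
```

```bash
python3 -m creep '[[0,-29,-3,-0.139,0,0,50],[0,-29,-7,-0.139,0,0,50],[0,-27,-11,-0.139,0,0,50],[0,-26,-14,-0.139,0,0,50],[0,-23,-18,-0.139,0,0,50]]' >/dev/null; python3 plan.py;python3 -m creep '[[0,-21,-21,-0.139,0,0,50],[0,-17,-23,-0.139,0,0,50],[0,-14,-26,-0.139,0,0,50],[0,-11,-28,-0.139,0,0,50],[0,-6,-28,-0.139,0,0,50]]' >/dev/null; python3 plan.py;python3 -m creep '[[0,-3,-30,-0.139,0,0,50],[0,2,-29,-0.139,0,0,50],[0,6,-29,-0.139,0,0,50],[0,9,-27,-0.139,0,0,50],[0,14,-27,-0.139,0,0,50]]' >/dev/null; python3 -m creep '[[0,0,0,0,0,0,44],[0,0,0,0,0,0,44]]' >/dev/null; python3 plan.py .573 .1653 .22 29 3 1
```

```text
t 26.9 pos [ 0.5399 -0.1254  0.2779] jaw -50.61 tilt [-0.0023  0.0007] F [ 0.32  0.57 -0.21] grip 49.9 q [ 0.95  0.34 -0.89  1.82  0.29  1.12 -0.93]
t 27.4 pos [0.5561 0.0202 0.278 ] jaw -10.77 tilt [-0.0021  0.0002] F [ 0.    0.51 -0.13] grip 50.1 q [ 0.8   0.42 -1.06  1.81  0.39  1.15 -0.57]
t 28.1 pos [0.5724 0.1663 0.278 ] jaw 28.75 tilt [-0.0023 -0.0001] F [-0.15  0.54 -0.74] grip 45.1 q [ 0.56  0.58 -1.16  1.71  0.56  1.23 -0.23]
[19.3, 0.0, 0.4, -0.001, 0.0, 0.001] norm 19.3
[19.3, 0.1, 0.4, -0.001, 0.0, 0.001] norm 19.3
[19.4, 0.0, 0.4, -0.001, 0.0, 0.001] norm 19.4
```

```bash
python3 -m creep '[[24,0,0.8,-0.003,0,0.001,44],[24,0,0.5,0,0,0.001,44],[16,0,0,0,0,0,44],[10,0,0,0,0,0,44],[6,0,0,0,0,0,44]]' >/dev/null;python3 -m creep '[[0,0,0,0,0,0,44],[0,0,0,0,0,0,44],[0,0,0,0,0,0,44]]' >/dev/null; python3 plan.py .573 .1653 .193 29 1 1
python3 - <<'E'
from h import *
for n,b in(("top",(140,260,170,330)),("scene",(190,310,300,440))):
    d=get_image(n);cv2.imwrite(f"pics/k_{n}.png",cv2.resize(d["img"][b[0]:b[1],b[2]:b[3]],None,fx=4,fy=4,interpolation=cv2.INTER_CUBIC)[:,:,::-1])
E
```

```text
t 28.9 pos [0.5741 0.165  0.2001] jaw 28.88 tilt [0.0032 0.0012] F [-0.29 -0.09 -0.19] grip 44.0 q [ 0.51  0.66 -1.08  1.77  0.65  1.11 -0.28]
[7.1, -0.9, -0.8, -0.002, 0.0, -0.003] norm 7.2
```

View pics/k_scene.png

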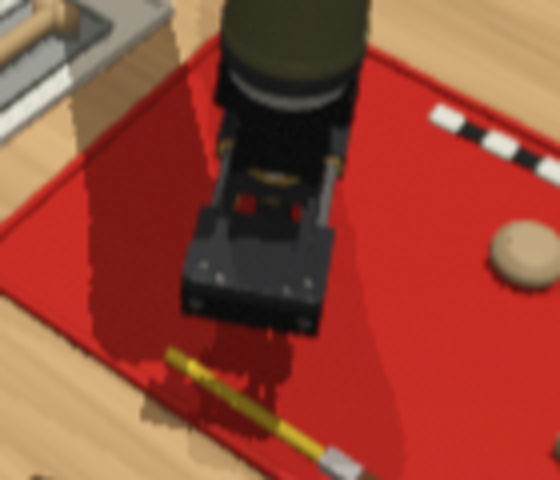

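The gripper hides the bone from this side, so I'll rely on the fit and check the closing width (24 mm expected).

```bash
python3 -m creep '[[4,-0.9,-0.8,0,0,-0.002,44],[3,0,0,0,0,0,36],[0,0,0,0,0,0,36],[0,0,0,0,0,0,36]]' >/dev/null; python3 plan.py; python3 -m creep '[[0,0,0,0,0,0,30],[0,0,0,0,0,0,24],[0,0,0,0,0,0,16],[0,0,0,0,0,0,16],[0,0,0,0,0,0,16]]' 12 >/dev/null; python3 plan.py
```

```text
t 29.4 pos [0.5725 0.165  0.192 ] jaw 28.88 tilt [-0.0004 -0.0001] F [-0.16  0.06  0.63] grip 36.9 q [ 0.5   0.67 -1.07  1.78  0.66  1.1  -0.29]
t 29.9 pos [0.5727 0.165  0.1923] jaw 28.87 tilt [ 0.0002 -0.    ] F [ 0.87 -0.2   0.17] grip 24.1 q [ 0.5   0.67 -1.07  1.77  0.66  1.1  -0.29]
```

Width is 24.1 mm, as expected. The tips would only just clear the small tray's rim, so I'll regrip 1.5 mm higher.

```bash
python3 -m creep '[[0,0,0,0,0,0,30],[0,0,0,0,0,0,30],[-1.5,0,0,0,0,0,30],[0,0,0,0,0,0,30],[0,0,0,0,0,0,16]]' >/dev/null; python3 -m creep '[[0,0,0,0,0,0,16],[0,0,0,0,0,0,16],[0,0,0,0,0,0,16]]' >/dev/null;python3 plan.py; python3 -m creep '[[-3,0,0,0,0,0,16],[-12,0,0,0,0,0,16],[-20,0,0,0,0,0,16],[-24,0,0,0,0,0,16],[-17,0,0,0,0,0,16]]' >/dev/null; python3 plan.py .5232 -.3625 .27 -.85 16
```

```text
t 30.7 pos [0.5726 0.165  0.1938] jaw 28.88 tilt [ 0.0001 -0.0001] F [ 0.12  0.91 -0.13] grip 23.7 q [ 0.5   0.67 -1.07  1.77  0.65  1.1  -0.29]
t 31.2 pos [0.573  0.1657 0.2729] jaw 28.9 tilt [0.0028 0.0008] F [ 0.03  0.41 -0.21] grip 24.1 q [ 0.56  0.58 -1.15  1.72  0.57  1.22 -0.23]
[0.0, -19.0, 27.0, 0.032, 0.0, 0.0] norm 33.0
[0.0, -17.0, 28.0, 0.032, 0.0, 0.0] norm 32.8
[0.0, -17.0, 29.0, 0.032, 0.0, 0.0] norm 33.6
[1.0, -16.0, 29.0, 0.032, 0.0, 0.0] norm 33.1
[0.0, -15.0, 30.0, 0.032, 0.0, 0.0] norm 33.5
[0.0, -14.0, 30.0, 0.032, 0.0, 0.0] norm 33.1
[0.0, -14.0, 30.0, 0.032, 0.0, 0.0] norm 33.1
[0.0, -12.0, 31.0, 0.032, 0.0, 0.0] norm 33.2
[0.0, -11.0, 31.0, 0.032, 0.0, 0.0] norm 32.9
[0.0, -10.0, 32.0, 0.032, 0.0, 0.0] norm 33.5
[1.0, -9.0, 32.0, 0.032, 0.0, 0.0] norm 33.3
[0.0, -8.0, 32.0, 0.032, 0.0, 0.0] norm 33.0
[0.0, -7.0, 32.0, 0.032, 0.0, 0.0] norm 32.8
[0.0, -6.0, 33.0, 0.032, 0.0, 0.0] norm 33.5
[0.0, -5.0, 33.0, 0.032, 0.0, 0.0] norm 33.4
[0.0, -4.0, 32.0, 0.032, 0.0, 0.0] norm 32.2
```

```bash
python3 -m creep '[[0,-19,27,0.032,0,0,16],[0,-17,28,0.032,0,0,16],[0,-17,29,0.032,0,0,16],[0,-16,29,0.032,0,0,16],[0,-15,30,0.032,0,0,16]]' >/dev/null; python3 plan.py; python3 -m creep '[[0,-14,30,0.032,0,0,16],[0,-14,30,0.032,0,0,16],[0,-12,31,0.032,0,0,16],[0,-11,31,0.032,0,0,16],[0,-10,32,0.032,0,0,16]]' >/dev/null; python3 plan.py .5232 -.3625 .27 -.85 6
```

```text
t 31.7 pos [ 0.5573 -0.0014  0.271 ] jaw 19.65 tilt [ 0.0013 -0.0007] F [ 0.04 -0.11 -0.3 ] grip 23.5 q [ 0.91  0.49 -1.17  1.81  0.5   1.17 -0.08]
t 32.2 pos [ 0.5412 -0.1666  0.2711] jaw 10.48 tilt [ 0.0012 -0.001 ] F [ 0.24 -0.62 -0.11] grip 23.5 q [ 1.17  0.49 -1.12  1.79  0.48  1.17  0.07]
[0.0, -9.0, 32.0, 0.033, 0.0, 0.0] norm 33.2
[0.0, -8.0, 31.0, 0.033, 0.0, 0.0] norm 32.0
[1.0, -7.0, 32.0, 0.033, 0.0, 0.0] norm 32.8
[0.0, -5.0, 33.0, 0.033, 0.0, 0.0] norm 33.4
[0.0, -5.0, 32.0, 0.033, 0.0, 0.0] norm 32.4
[0.0, -4.0, 33.0, 0.033, 0.0, 0.0] norm 33.2
```

```bash
python3 -m creep '[[0,-9,32,0.033,0,0,16],[0,-8,31,0.033,0,0,16],[0,-7,32,0.033,0,0,16],[0,-5,33,0.033,0,0,16],[0,-5,32,0.033,0,0,16]]' >/dev/null;  python3 -m creep '[[0,-4,33,0.033,0,0,16],[0,0,0,0,0,0,16],[0,0,0,0,0,0,16]]' >/dev/null; python3 plan.py .5232 -.3625 .225 -.85 2 1
python3 - <<'E'
from h import *
for n,b in(("top",(140,260,280,450)),("scene",(120,280,180,380))):
    d=get_image(n);cv2.imwrite(f"pics/l_{n}.png",cv2.resize(d["img"][b[0]:b[1],b[2]:b[3]],None,fx=3.5,fy=3.5,interpolation=cv2.INTER_CUBIC)[:,:,::-1])
E
```

```text
t 33.0 pos [ 0.5226 -0.363   0.2697] jaw -0.95 tilt [0.0002 0.0008] F [-0.19  1.15 -0.31] grip 23.8 q [ 1.3   0.59 -0.99  1.62  0.52  1.22  0.19]
[22.3, 0.3, -0.3, -0.001, 0.0, 0.0] norm 22.3
[22.4, 0.2, -0.2, -0.001, 0.0, 0.0] norm 22.4
```

View pics/l_scene.png

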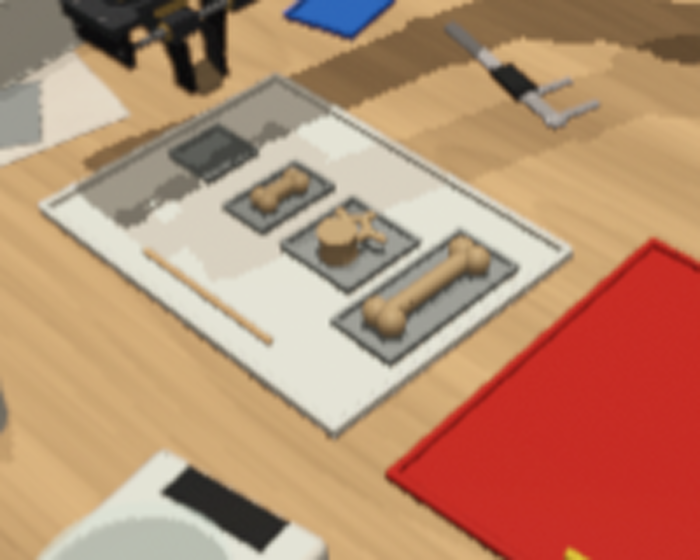

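The other three sit well inside their trays. Lowering the ankle bone.

```bash
python3 -m creep '[[24,0.5,0,0,0,0,16],[20,0,-0.5,0,0,0,16],[12,0,0,0,0,0,16],[8,0,0,0,0,0,16],[4,0,0,0,0,0,16]]' >/dev/null; python3 -m creep '[[0,0,0,0,0,0,16],[0,0,0,0,0,0,16],[0,0,0,0,0,0,16]]' >/dev/null;  python3 plan.py .5232 -.3625 .1975 -.85 1 1
```

```text
t 33.9 pos [ 0.5239 -0.3612  0.2026] jaw -0.81 tilt [ 0.0011 -0.0009] F [ 0.37  0.19 -0.49] grip 23.6 q [ 1.27  0.66 -0.94  1.67  0.59  1.12  0.14]
[5.1, -0.7, 1.3, 0.001, 0.001, -0.001] norm 5.3
```

```bash
python3 -m creep '[[3,-0.7,1.3,0,0,0,16],[1.5,0,0,0,0,0,16],[0,0,0,0,0,0,16],[0,0,0,0,0,0,16]]' | grep -E "pos|ft"; for i in 1 2 3; do python3 -m creep '[[0.5,0,0,0,0,0,16],[0,0,0,0,0,0,16]]' | grep -E "pos|ft"; done
```

```text
position: [0.5228, -0.3624, 0.1972]
ft_force: [0.7, 0.3, -0.4]
position: [0.5229, -0.3623, 0.1968]
ft_force: [0.9, 0.5, 0.4]
position: [0.5229, -0.3623, 0.1967]
ft_force: [-0.2, 0.6, 3.6]
position: [0.523, -0.3623, 0.1967]
ft_force: [-2.5, 1.5, 6.2]
```

Contact at z 0.1967, as predicted. Releasing and retreating clear.

```bash
python3 -m creep '[[0,0,0,0,0,0,26],[0,0,0,0,0,0,28],[0,0,0,0,0,0,34],[0,0,0,0,0,0,36],[0,0,0,0,0,0,36]]';python3 -m creep '[[-4,0,0,0,0,0,36],[-10,0,0,0,0,0,36],[-25,0,0,0,0,0,36],[-45,0,0,0,0,0,40],[-45,0,0,0,0,0,50]]';python3 plan.py .36 -.56 .36 -.85 6
```

```text
time: 35.4
position: [0.5229, -0.3623, 0.1957]
tool_rot: [1.22, 1.202, -1.219]
ft_force: [-0.2, -0.4, 1.3]
grip_width: 0.399
time: 35.9
position: [0.5225, -0.3621, 0.3264]
tool_rot: [1.219, 1.204, -1.219]
ft_force: [1.3, -0.7, 1.1]
grip_width: 0.488
t 35.9 pos [ 0.5225 -0.3621  0.3264] jaw -0.78 tilt [-0.0006  0.0006] F [ 1.32 -0.74  1.13] grip 42.5 q [ 1.32  0.54 -1.03  1.56  0.48  1.31  0.22]
[-6.0, -27.0, 33.0, 0.0, 0.0, 0.0] norm 43.1
[-5.0, -26.0, 34.0, 0.0, 0.0, 0.0] norm 43.1
[-6.0, -27.0, 33.0, 0.0, 0.0, 0.0] norm 43.1
[-5.0, -27.0, 33.0, 0.0, 0.0, 0.0] norm 42.9
[-6.0, -26.0, 34.0, 0.0, 0.0, 0.0] norm 43.2
[-6.0, -27.0, 33.0, 0.0, 0.0, 0.0] norm 43.1
```

```bash
python3 -m creep '[[-30,-15,20,0,0,0,50],[-25,-27,33,0,0,0,50],[-15,-27,33,0,0,0,50],[-5,-27,33,0,0,0,50],[0,-10,15,0,0,0,50]]' >/dev/null;python3 -m creep '[[0,0,0,0,0,0,50],[0,0,0,0,0,0,50],[0,0,0,0,0,0,50]]' >/dev/null; python3 plan.py
python3 - <<'E'
from fit import *
ds=[get_image(n) for n in("top","scene")]
for n,d,b in(("top",ds[0],(140,260,180,450)),("scene",ds[1],(120,340,180,520))):
    cv2.imwrite(f"pics/m_{n}.png",cv2.resize(d["img"][b[0]:b[1],b[2]:b[3]],None,fx=2.3 if n=="scene" else 2.9,fy=2.3 if n=="scene" else 2.9,interpolation=cv2.INTER_CUBIC)[:,:,::-1])
def wm(d):
    i=d["img"].astype(int);return ((i[:,:,0]-i[:,:,2]>22)&(i[:,:,0]<230)).astype(np.float32)
mk=[wm(d) for d in ds]
for n,tr,g in(("limb",(.5272,-.093),-.015),("vert",(.5258,-.1829),-.015),("toe",(.5245,-.2727),-.015),("ankle",(.5232,-.3625),-1.58)):
    p,c=fit(ds,n,(*tr,g),z=.007,masks=mk,marg=3);q=np.vstack([world(P,p,.007) for P in M[n]])[:,:2]-tr
    print(n,p.round(4),np.degrees(p[2]).round(1),c.round(2),"extent rel tray mm",(q.min(0)*1000).round(1),(q.max(0)*1000).round(1))
E
```

```text
t 36.7 pos [ 0.4168 -0.4925  0.3999] jaw -0.57 tilt [0.0008 0.0011] F [ 0.28  0.87 -1.58] grip 50.1 q [ 1.57  0.5  -1.04  1.44  0.43  1.44  0.52]
limb [ 0.5269 -0.0924 -0.0243] -1.4 0.49 extent rel tray mm [-60.4 -20.4] [59.6 21.7]
vert [ 0.5246 -0.1838 -0.0145] -0.8 0.42 extent rel tray mm [-31.6 -29.8] [28.8 28.8]
toe [ 0.5234 -0.2728 -0.0145] -0.8 0.42 extent rel tray mm [-28.1 -14.3] [25.7 14.1]
ankle [ 0.522  -0.3624 -1.6094] -92.2 0.79 extent rel tray mm [-13.9 -17.4] [11.  17.4]
```

View pics/m_scene.png

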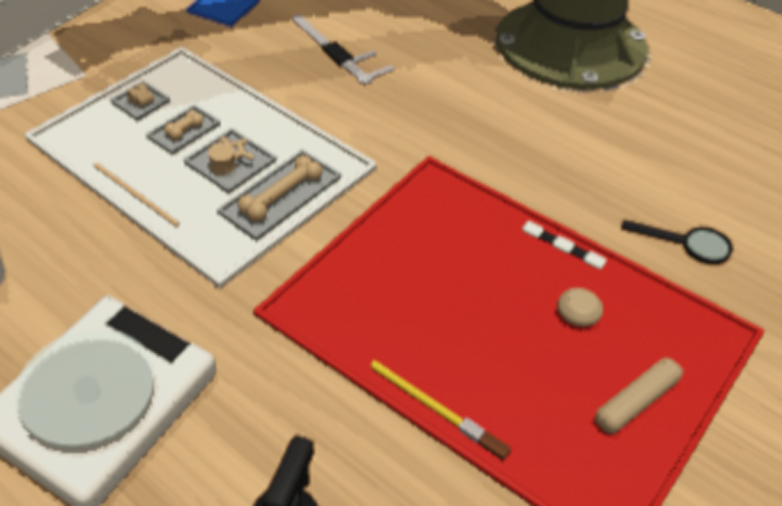

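View pics/m_top.png

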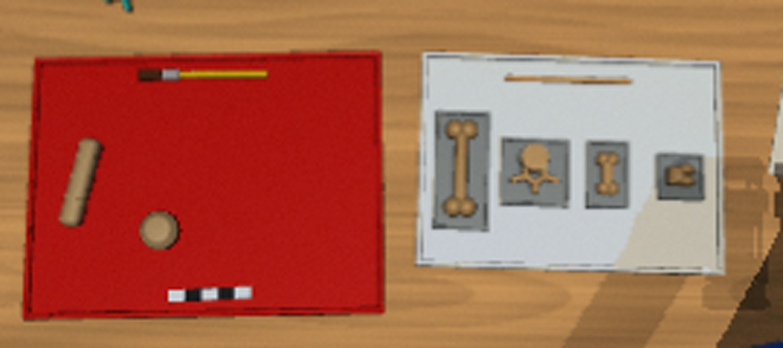

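Both views show all four bones lying flat and right side up inside their own trays: top crop (461,168), (535,168), (607,173) and (682,176). The rod and pebble lie where they started. Handing in.

```bash
python3 - <<'E'
from bench import ctrl
print(ctrl.close_job())
E
```

```text
the job is handed in; nothing more can be done
None
```

All four bones are in their own card trays, and I handed the job in at about 37 s of the 96 s allowed. I placed them in the order limb bone, vertebra, toe bone, ankle bone. Each was lowered until it touched the tray floor (3 to 8 N) and then released.

**Last checks:** Both cameras show every bone flat and right side up inside its rim. Fits to the final pictures put the closest bone edge about 6 mm from a tray wall (the vertebra) and 7.5 mm or more for the rest. The rod stone and round pebble look unmoved. No blue or turquoise look-alike was touched.

**What disagreed or needed care:**
- **Ankle bone heading:** my first fit was wrong, by about 55°. I caught it in a close crop before reaching, and the grip width then matched at 24 mm. The final fit for this bone is the loosest.
- **Vertebra grasp:** the wrist came close to a joint limit, so I took the same grasp from the other side.
- **Ankle bone grip:** I regripped 1.5 mm higher so the fingertips would clear the small tray's rim.
- **Joint margin:** joint 3 came to -1.31 rad in the readings, against its limit of -1.38.

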